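# Weigh a tote of tube pieces on the hanging dial scale

## Task

Weigh the blue tote of cut tube pieces: lift it, bring the kink of its handle over the tip of the scale hook and past the sprung latch without forcing them, and let it down into the hook so that the latch snaps shut. Ease the weight over slowly so that the pointer creeps to its reading, and let go only when the scale carries the whole load, neither held up nor pulled down, so that the hook does not jump. Leave the tote hanging still and level from the shut hook, never pull the scale beyond its 1 kg mark, and leave the other parts on the table where they are.

Things in the scene. Friction and masses are not known exactly. Their poses are not given: they have to be found in the camera images.
- tote: loose blue metal tote, 240 (x) x 120 (y) x 55 mm, packed tight with aluminium tube pieces that stay in place. Origin: centre of its underside, z up, x along its length; the same either way round. Weight unknown, 0.25 to 0.85 kg, centred under the handle's peak. Rigid handle of 10 mm round steel bar in its x-z plane, with uprights at x = +-124 mm and straight parts along x, bar centre 120 mm up
- peak (a point): underside of the handle bar at its peak, in the middle of the tote (x = y = 0), 147 mm above the tote's underside: between x = -28 and +28 mm the bar is kinked up at about 48 degrees to this rounded peak, which is the place that sits in the hook
- sleeve_a (a point): centre of the flat-sided black rubber grip sleeve on the handle's -x half, 88 mm from the middle and 120 mm above the tote's underside; 50 long (x) x 14 wide (y) x 20 mm high
- sleeve_b (a point): the same sleeve on the +x half
- stand: fixed stand with hanging dial scale. Origin on the table right below the hook, z up. 40 mm square column at x = 100, y = -170 mm on a 160 x 140 x 12 mm foot; a 30 mm wide arm, 555 mm up, runs from it to above the hook. The green scale casing, a disc of 136 mm, 40 mm thick in x, centre 425 mm up, has a dial on its +x and -x faces; the hook's guided shank neither swings nor turns
- saddle (a point): lowest point inside the scale hook, where the load's bar rests; it moves with the hook, 250 mm above the table when empty. Axes as the stand's: the hook of 9 mm round bar lies in the y-z plane, bowl 36 mm wide inside, back to -y, open to +y above its tip; its neck joins the vertical shank at y = 0, 74 mm above the saddle
- hook_tip (a point): top of the hook's blunt tip, 24.5 mm to +y of the saddle and 34.5 mm above it; with the latch pushed in, a bar passes over it to above the saddle with its underside 37 to 50 mm above the saddle
- hook (a joint): how far the hook is pulled down from its empty place, m; 0 empty. Spring 160 N/m (1 kg pulls it 61 mm; hard stop at 68 mm), lightly damped: a load let go above or below its balance makes the hook jump and bounce
- pointer (a joint): angle of the red pointer on the dials, rad; 0 straight up when empty, 5.24 (300 degrees, the last mark) at 1 kg; geared to the hook. One mark is 50 g. Clockwise seen from +x
- latch (a joint): brass spring latch, rad; 0 shut (closing the gap from neck to tip), up to 0.89 pushed in. Hinged on the neck 68 mm above the saddle, 41 mm long; it opens only inwards (to -y) when a bar coming from +y over the tip pushes it with about 0.5 to 1.5 N, and springs shut once the bar is down in the bowl
- welded_box: loose bystander: 75 mm welded steel cube with a 35 mm long rod stub on its +x side, 0.7 kg; origin at the centre of its underside
- tube_piece: loose bystander: open square steel tube piece standing upright, 80 x 80 x 70 mm, 0.6 kg; origin at the centre of its underside
- angle_piece: loose bystander: aluminium angle, 130 long (x) x 40 x 40 mm, lying on one leg, 0.15 kg; origin at the centre of its underside

How it is judged (in metres and radians):
On the way, in this order (a step that is already met when the one before it is completed fails the run):
1. the tote is lifted clear of the table (height (world z) of tote above 0.05 m), for 0.2 s.
2. the handle's bar has pushed the latch in (value of joint latch above 0.3 rad).
3. the handle's peak is in the hook's bowl, the latch is shut behind it and the scale bears load (distance between peak and saddle below 0.012 m and value of joint latch below 0.1 rad and value of joint hook above 0.008 m), for 0.2 s.
At the end, for the whole second after the job is handed in: The tote hangs by the handle's peak in the hook (peak within 12 mm of the saddle), latch shut (below 0.1 rad), scale carrying it (hook more than 8 mm down, moving less than 10 mm/s), tote level within 0.17 rad and still (below 30 mm/s and 0.25 rad/s), let go (all of step 3 and velocity of joint hook between -0.01 and 0.01 m/s and angle between tote's own z axis and vertical below 0.17 rad and linear speed of tote below 0.03 m/s and angular speed of tote below 0.25 rad/s and contact force between tote and the fingers below 0.05 N and contact force between tote and stand above 1 N); the robot touches nothing.
It fails at once if the hook dropped or sprang back faster than 70 mm/s (load let go before the scale carried it, or while pulled down) (velocity of joint hook above 0.07 m/s or velocity of joint hook below -0.07 m/s).
It fails at once if the scale pulled beyond its 1 kg mark (value of joint hook above 0.0613 m).
It fails at once if the hook or latch forced with more than 20 N by the handle (contact force between tote and stand above 20 N).
It fails at once if the welded box, the tube piece or the angle piece moved by more than 15 mm (distance of any of welded_box, tube_piece, angle_piece from where it was at the start of the episode above 0.015 m).
It also fails if it takes over 53 s, if anything falls off the work surface, if the arm or the gripper's body presses on something with over 40 N, if the wrist force passes 120 N, or if a joint passes its speed limit or range.

## Robot

A 6-joint arm with a two-finger parallel gripper is mounted at the origin on the work surface. World frame = base frame: x ahead of the robot, y to its left, z up, the work surface at z = 0. Lengths are in m, angles in degrees, forces in N, time in s.
With the tool pointing down it reaches from about 0.375 to 0.9 m from the base axis. Payload 3.1 kg.
Tool frame: the origin (TCP) lies midway between the tips of the shut fingers; the grasp point (between the pads) lies 19 mm behind it; z points along the fingers, y is the direction in which the jaws open and shut (so a half turn about z gives the same grasp; the last joint's range is limited). The gripper opens to 87 mm and grips with 3 to 60 N. Pads are 19 mm wide; open, the fingers measure 117 mm over their backs; the gripper's body (75 mm by 190 mm) begins 51 mm behind the grasp point.
Start: joints at [57.84, 30.224, 82.088, -0, 67.689, -10.227], TCP at [0.233, 0.58, 0.223] pointing down, gripper open.
Joint ranges: [-176.69, 176.69], [-43.24, 126.21], [12.49, 139.97], [-82, 262], [0, 151.66], [-163.58, 163.58]. Speed limits (degrees/s): [159.86, 159.86, 180, 180, 180, 180].

## Interface

Orientations are given as a 3x3 rotation matrix whose columns are the frame's x, y, z axes.
In Python, from rig import bot gives the robot as it stands.
- The arm moves only by the tool carry_out, never from a script. Its arguments are lists of equal length, an entry for each row: "grip": the gripper's target within -1 to 1 (fully open at 1, half-way at 0, shut at -1); "slide": the shift along the tool's x, y, z in mm, a list of three; "twist": the turn, a rotation vector about the tool's x, y, z in rad, a list of three. In form: {"grip": [grip, ...], "slide": [[dx, dy, dz], ...], "twist": [[wx, wy, wz], ...]}. A call has 1 to 12 rows; each row shifts and turns the pose as measured when the row begins, along the tool's axes as they then stand; what a row does not reach is not made up. A row lasts 1/10 s, in which the tool goes at most 50 mm and 8.59 degrees, less where a joint would pass 70% of its speed; a pose out of reach is approached as far as the arm can. A call is refused whole if a number of a shift passes 50 or a number of a turn 0.15, either way. A call with a gripper value outside its range is refused whole. The fingers move at their own pace and stop on an object; the grip force is fixed at half the most. Time passes only in rows, so rows that do not move let the fingers close. It gives the time, the measured TCP pose, the force and the opening at its end, in the units of the state.
- bot.read_state(): the state, without advancing time (a new reading comes with each control period).
- bot.capture(name): name is "scene" or "side" or "wrist"; returns a dict with "color" (480x640x3 uint8, red, green, blue), "depth" (480x640 float32, m along the optical axis (not along the pixel's ray), 0 where there is no reading), "fx", "fy", "cx", "cy" (pixels), "position" and "rotation" of the camera in the world; the wrist camera has in their place "T_tool_cam" (4x4, takes a point from camera to tool coordinates, whose origin is the TCP and whose axes are the flange's). Camera axes: x right, y up, looking along -z (the intrinsics and any distortion apply to the point x, -y, -z); pixel columns grow to the right and rows downward; lengths in m; the calibration is good to about 2 mm. A picture is of the moment at which its call begins: read the wrist's pose just before it.
- bot.hand_in(): hands the job in, once; it reports no verdict.
The state is a dict: "time_s": time; "joint_positions": joint angles; "qvel": joint speeds; "tau": joint torques, N m; "position": TCP position; "tcp_rot": TCP orientation; "force": force on the tool from outside, world axes, zero at the start; "moment": the same for the moment, N m; "opening": opening from 0.0 (shut) to 1.0 (fully open).
Only numpy, scipy, OpenCV 4.12 (cv2) and the standard library are available. Lean on these libraries where they do the work, as an engineer would, in place of code of your own. Each camera call takes 0.05 s, during which the arm holds its last target.

## Working session

There is one attempt and no reset: what is moved stays moved. The work goes in short steps, Python scripts to look and compute and a tool call to move; the robot and the scene stay as the last step left them, time stands still between calls to the robot, and variables do not carry over. Pictures are saved under pics/ and viewed, and the job is handed in when it is done.

Besides the shell and the picture viewer there is one more tool, called after "Call:" by a JSON object that holds its "fn" and its "kwargs", one argument or row to a line. carry_out: Moves the arm, as the interface text tells. Its arguments: {"type":"object","properties":{"grip":{"type":"array"},"slide":{"type":"array"},"twist":{"type":"array"}},"required":["grip","slide","twist"]}

```bash
ls; mkdir -p pics; python3 - <<'E'
from rig import bot
import cv2,numpy as np
s=bot.read_state()
for k,v in s.items(): print(k,np.round(v,4).tolist())
for n in ["scene","side","wrist"]:
    c=bot.capture(n)
    np.savez(f"pics/{n}0.npz",**c)
    cv2.imwrite(f"pics/{n}0.png",c["color"][:,:,::-1])
    print(n,{k:np.round(v,4).tolist() for k,v in c.items() if k not in("color","depth")}, (c["depth"]>0).mean())
E
```

```text
pics
time_s 0.0
joint_positions [57.8405, 30.28, 82.1582, -0.0017, 67.6895, -10.228]
qvel [-0.063, 0.0658, 0.0071, 0.061, 0.0655, -0.0564]
tau [-0.0002, -44.0038, -17.6592, 0.0633, 0.0582, -0.0002]
position [0.233, 0.5791, 0.2216]
tcp_rot [[-0.9276, 0.3735, -0.0012], [0.3735, 0.9276, -0.0019], [0.0004, -0.0022, -1.0]]
force [0.547, -0.4568, -0.2517]
moment [0.0002, -0.0174, 0.0209]
opening 1.003
scene {'fx': 495.6151, 'fy': 495.6151, 'cx': 318.7842, 'cy': 234.4642, 'position': [1.2152, 0.7609, 1.2281], 'rotation': [[-0.6682, -0.5353, 0.5168], [0.744, -0.4726, 0.4724], [-0.0086, 0.7001, 0.714]]} 0.9894108072916666
side {'fx': 608.0555, 'fy': 608.0555, 'cx': 320.3361, 'cy': 233.8893, 'position': [0.0175, -0.8577, 1.2393], 'rotation': [[0.8947, 0.299, -0.3317], [-0.4465, 0.6174, -0.6477], [0.0111, 0.7276, 0.6859]]} 0.9959830729166667
wrist {'fx': 344.8341, 'fy': 344.8341, 'cx': 325.1319, 'cy': 239.3128, 'T_tool_cam': [[0.0001, 0.9645, 0.2641, 0.0727], [1.0, -0.0001, 0.0001, 0.0009], [0.0001, 0.2641, -0.9645, -0.162], [0.0, 0.0, 0.0, 1.0]]} 0.9922526041666667
```

View pics/scene0.png

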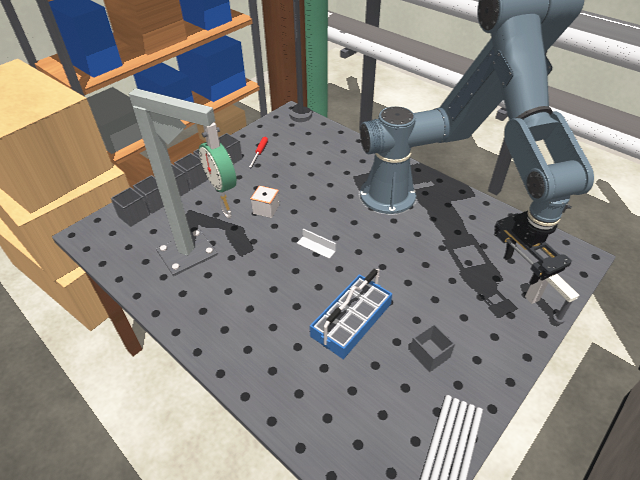

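View pics/side0.png

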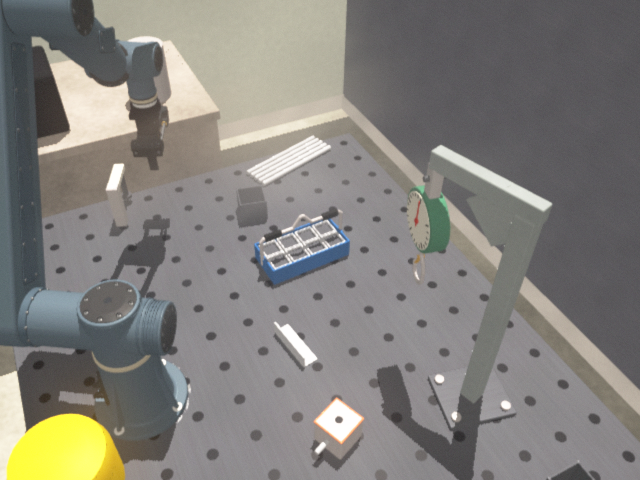

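View pics/wrist0.png

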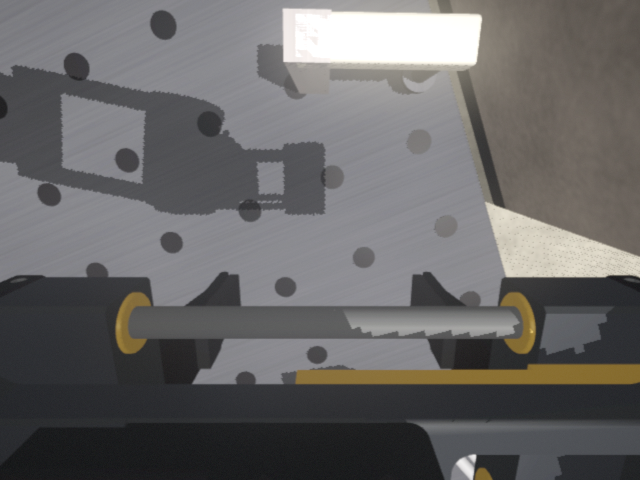

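The scene view shows the tote at about (352,315), its handle running from (326,340) to (378,272). The hook is at (226,208), the stand foot at (187,255), and the box, angle and tube at (264,200), (317,243) and (432,348). In the side view the tote is at (302,250) and the hook at (420,270).

```bash
cat > h.py <<'E'
import numpy as np,cv2
def cloud(c,R=None,p=None):
    h,w=c["depth"].shape
    u,v=np.meshgrid(np.arange(w),np.arange(h))
    d=c["depth"].astype(float)
    P=np.stack([(u-c["cx"])/c["fx"]*d,-(v-c["cy"])/c["fy"]*d,-d],-1)
    R=c["rotation"] if R is None else R; p=c["position"] if p is None else p
    return P@np.array(R).T+np.array(p)
def proj(c,X):
    q=(np.atleast_2d(X)-c["position"])@np.array(c["rotation"])
    return np.stack([c["cx"]+c["fx"]*q[:,0]/-q[:,2],c["cy"]-c["fy"]*q[:,1]/-q[:,2]],-1)
def load(n): return dict(np.load(f"pics/{n}.npz"))
def hsv(c): return cv2.cvtColor(c["color"],cv2.COLOR_RGB2HSV)
def grow(c,uv,z):
    r=np.array([(uv[0]-c["cx"])/c["fx"],-(uv[1]-c["cy"])/c["fy"],-1.])@np.array(c["rotation"]).T
    p=np.array(c["position"]); return p+r*(z-p[2])/r[2]
E
python3 - <<'E'
from h import *
for n in ["scene0","side0"]:
    c=load(n);W=cloud(c);H=hsv(c)
    tab=W[(abs(W[...,2])<.02)&(W[...,0]>.2)&(W[...,0]<.8)]
    print(n,"table z",np.median(tab[:,2]))
    # tote
    m=cv2.inRange(H,(100,120,40),(125,255,255))>0
    m&=(W[...,2]>-.02)&(W[...,2]<.08)&(abs(W[...,1])<.6)&(W[...,0]<1)&(W[...,0]>.2)
    P=W[m]; print("blue",m.sum(),P[:,2].min(),P[:,2].max())
    top=P[P[:,2]>.045]
    r=cv2.minAreaRect((top[:,:2]*1000).astype(np.float32)); print("top rect",r, cv2.boxPoints(r).round(0).tolist())
    # handle: points above .1 near tote
    ctr=np.array(r[0])/1000
    m2=(np.hypot(W[...,0]-ctr[0],W[...,1]-ctr[1])<.16)&(W[...,2]>.1)&(W[...,2]<.2)
    Q=W[m2]; mu=Q.mean(0); U,S,V=np.linalg.svd(Q[:,:2]-mu[:2],full_matrices=False)
    t=(Q[:,:2]-mu[:2])@V[0]; print("handle n",len(Q),mu,V[0],np.degrees(np.arctan2(V[0,1],V[0,0])),t.min(),t.max(),"zmax",Q[:,2].max(), "ctr",(mu[:2]+V[0]*(t.min()+t.max())/2))
    # green casing
    g=cv2.inRange(H,(65,80,40),(95,255,255))>0
    g&=(W[...,2]>.3)&(W[...,2]<.52)&(W[...,0]>.2)&(W[...,0]<1)
    G=W[g]; print("green",len(G),G.min(0),G.max(0),G.mean(0)) if len(G) else 0
    # column/arm
    a=(W[...,2]>.535)&(W[...,2]<.6)&(W[...,1]<-.05)&(W[...,0]>.3)&(W[...,0]<1.0)
    A=W[a]; print("arm",len(A),A.min(0),A.max(0),np.median(A,0))
E
```

```text
scene0 table z 0.000958126630439704
blue 1125 -0.002394736916509821 0.06208723302739916
top rect ((529.4822387695312, 257.6120300292969), (252.1524658203125, 122.74867248535156), 3.186347484588623) [[400.0, 312.0], [407.0, 189.0], [659.0, 203.0], [652.0, 326.0]]
handle n 412 [0.54341953 0.25981154 0.1281545 ] [0.99854768 0.05387518] 3.0883154431081445 -0.14054571013292255 0.11540241382054695 zmax 0.1622304733098845 ctr [0.53086614 0.25913424]
green 667 [ 0.60621053 -0.18194775  0.36453853] [ 0.65704899 -0.06867486  0.49427707] [ 0.63565332 -0.09447833  0.45489124]
arm 2069 [ 0.46567317 -1.26229225  0.53500456] [ 0.70820082 -0.12066651  0.59997153] [ 0.66096418 -0.23683462  0.57843389]
side0 table z 0.0011300748643774394
blue 627 0.00019259955092132408 0.06173042707326282
top rect ((527.5283813476562, 252.72808837890625), (248.60983276367188, 128.1848907470703), 4.0027546882629395) [[399.0, 308.0], [408.0, 180.0], [656.0, 197.0], [647.0, 325.0]]
handle n 519 [0.52298525 0.25090925 0.12668394] [-0.99833356 -0.057707  ] -176.6917943223107 -0.13517306260793732 0.12266317043676 zmax 0.1603791474198344 ctr [0.52922977 0.2512702 ]
green 259 [ 0.59203632 -0.21155373  0.4028974 ] [ 0.63991551 -0.11101199  0.49605877] [ 0.61532457 -0.18142856  0.47019021]
arm 4305 [ 0.60149925 -0.3592269   0.53501736] [ 0.70656147 -0.12541436  0.59948245] [ 0.65524683 -0.26564929  0.58216185]
```

```bash
python3 - <<'E'
from h import *
c=load("scene0"); a=cv2.resize(c["color"][80:290,90:300,::-1],None,fx=3.6,fy=2.85*1.26,interpolation=cv2.INTER_CUBIC); 
cv2.imwrite("pics/z1.png",cv2.resize(c["color"][80:280,90:300,::-1],None,fx=3,fy=3,interpolation=cv2.INTER_CUBIC))
c=load("side0");cv2.imwrite("pics/z2.png",cv2.resize(c["color"][140:340,380:560,::-1],None,fx=3,fy=3,interpolation=cv2.INTER_CUBIC))
E
```

```text
(no output)
```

View pics/z1.png

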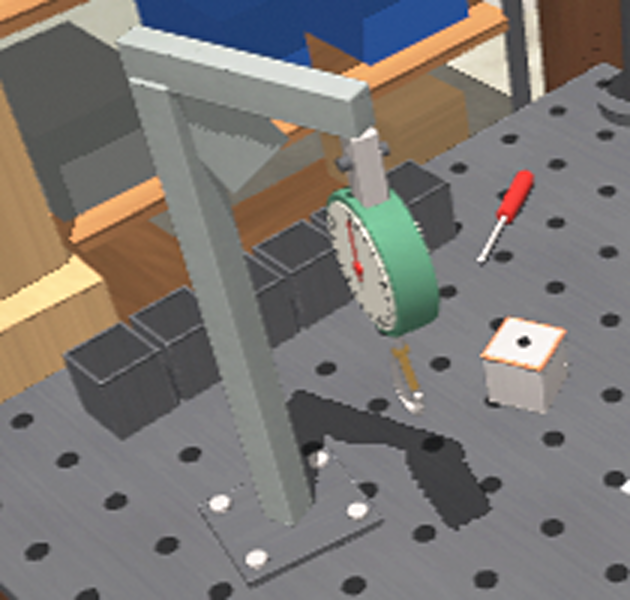

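View pics/z2.png

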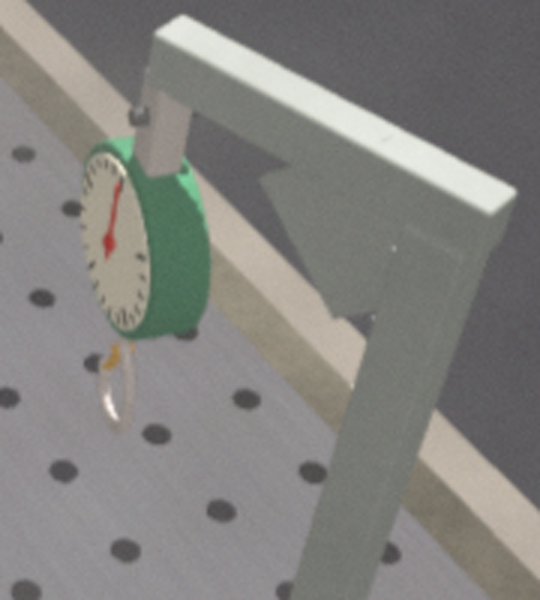

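```bash
python3 - <<'E'
from h import *
roi={"scene0":(160,0,0),"side0":(0,0,0)}
for n,(u0,u1,v0,v1) in {"scene0":(198,230,140,195),"side0":(405,445,185,260)}.items():
    c=load(n);W=cloud(c);H=hsv(c)
    S=np.zeros(W.shape[:2],bool);S[v0:v1,u0:u1]=1
    m=S&(H[...,1]<75)&(H[...,2]>120)&(W[...,2]>.35)&(W[...,2]<.5)
    P=W[m]
    for k in range(4):
        mu=P.mean(0);U,s,V=np.linalg.svd(P-mu,full_matrices=False);nn=V[2];d=(P-mu)@nn
        P=P[abs(d)<max(.003,1.5*d.std())]
    if nn[0]<0: nn=-nn
    print(n,"dial n",len(P),"mu",mu,"normal",nn,np.degrees(np.arctan2(nn[1],nn[0])),"std",d.std())
    # arm top
    a=(W[...,2]>.575)&(W[...,2]<.6)&(W[...,1]<-.05)&(W[...,1]>-.42)&(W[...,0]>.45)&(W[...,0]<.9)
    A=W[a]; zt=np.median(A[:,2]); 
    r=cv2.minAreaRect((A[:,:2]*1000).astype(np.float32)); print("arm z",zt,np.percentile(A[:,2],[5,95]),r,cv2.boxPoints(r).round().tolist())
    b=(W[...,2]>.007)&(W[...,2]<.018)&(W[...,1]<-.15)&(W[...,1]>-.5)&(W[...,0]>.45)&(W[...,0]<.95)
    mm=b.astype(np.uint8)*255; mm=cv2.morphologyEx(mm,cv2.MORPH_OPEN,np.ones((3,3)));
    nlab,lab,st,ce=cv2.connectedComponentsWithStats(mm); k=1+st[1:,4].argmax(); B=W[lab==k]
    r=cv2.minAreaRect((B[:,:2]*1000).astype(np.float32)); print("foot",len(B),r,cv2.boxPoints(r).round().tolist())
    # hook points
    h=(W[...,2]>.22)&(W[...,2]<.36)&(W[...,0]>.55)&(W[...,0]<.7)&(W[...,1]>-.2)&(W[...,1]<-.02)
    Hk=W[h]; print("hook",len(Hk),Hk.min(0),Hk.max(0),Hk.mean(0), "px", np.argwhere(h)[:,::-1].mean(0))
E
```

```text
scene0 dial n 460 mu [ 0.64587647 -0.13713447  0.43210392] normal [ 0.97682215 -0.2139822   0.00548757] -12.356011159165117 std 0.0009271660418040486
arm z 0.5933711867962271 [0.57701322 0.59679147] ((657.1876220703125, -240.39511108398438), (38.16655731201172, 236.4599151611328), 18.216989517211914) [[602.0, -134.0], [676.0, -359.0], [712.0, -347.0], [638.0, -122.0]]
foot 893 ((683.771728515625, -326.6353759765625), (145.97805786132812, 160.24684143066406), 77.33218383789062) [[590.0, -380.0], [746.0, -415.0], [778.0, -273.0], [622.0, -238.0]]
hook 155 [ 0.61283118 -0.16393457  0.24703677] [ 0.6335406  -0.11265648  0.33991046] [ 0.62479881 -0.13869026  0.28722429] px [224.49677419 205.20645161]
side0 dial n 953 mu [ 0.60332867 -0.14055375  0.42917421] normal [ 0.97549953 -0.21998545 -0.00265735] -12.708224216660641 std 0.0008676821617070753
arm z 0.5941734638794756 [0.57722172 0.5971628 ] ((655.4718627929688, -244.55970764160156), (37.229000091552734, 233.19091796875), 18.197914123535156) [[601.0, -140.0], [674.0, -361.0], [710.0, -350.0], [637.0, -128.0]]
foot 2515 ((684.5745239257812, -330.6816101074219), (142.51815795898438, 163.6505889892578), 76.54364013671875) [[588.0, -381.0], [748.0, -419.0], [781.0, -280.0], [622.0, -242.0]]
hook 253 [ 0.61269765 -0.17046131  0.24650303] [ 0.63435303 -0.11744344  0.33341048] [ 0.62234812 -0.14678435  0.28696855] px [419.01976285 267.66007905]
```

```bash
cat >> h.py <<'E'
def frame(yaw,tilt):
    """yaw: tool y along (−sin,cos); tilt so z leans to +x(yaw)"""
    y=np.array([-np.sin(yaw),np.cos(yaw),0]);f=np.array([np.cos(yaw),np.sin(yaw),0])
    z=np.sin(tilt)*f-np.cos(tilt)*np.array([0,0,1.]); x=np.cross(y,z)
    return np.stack([x,y,z],1)
def delta(s,tcp,R):
    """remaining shift in tool axes now (mm), after turning to R, and rotvec in tool axes"""
    from scipy.spatial.transform import Rotation as Ro
    R0=np.array(s["tcp_rot"]);d=(np.array(tcp)-s["position"])*1000
    return d@R0, d@R, Ro.from_matrix(R0.T@R).as_rotvec()
def tcp(grasp,R): return np.array(grasp)+.019*R[:,2]
E
python3 - <<'E'
from h import *
from rig import bot
s=bot.read_state()
R=frame(np.radians(3.2),np.radians(25))
g=np.array([.529,.2553,.12])-.088*np.array([np.cos(.056),np.sin(.056),0])
print(g,tcp(g,R))
d=delta(s,tcp(g+[0,0,.1],R),R); [print(x.round(3)) for x in d]
E
```

```text
[0.44113795 0.25037458 0.12      ] [0.44915517 0.25082281 0.10278015]
[-323.112 -223.983   19.284]
[-170.859 -340.026  100.653]
[-0.097 -0.43  -0.431]
```

Call:
{"fn": "carry_out", "kwargs": {
  "grip": [1,1,1,1,1,1],
  "slide": [
    [0,0,-10],
    [0,0,-10],
    [0,0,-10],
    [0,0,0],
    [0,0,0],
    [0,0,0]
  ],
  "twist": [
    [0,0,-0.146],
    [0,0,-0.146],
    [0,0,-0.146],
    [0,-0.145,0],
    [0,-0.145,0],
    [0,-0.145,0]
  ]
}}

```text
time_s: 0.75
position: [0.2389, 0.5796, 0.2524]
tcp_rot: [[-0.9, -0.066, 0.43], [-0.059, 0.998, 0.029], [-0.431, 0.001, -0.902]]
force: [-0.1, -0.2, -1.2]
opening: 1.001
```

```bash
cat > m.py <<'E'
import sys
from h import *
from rig import bot
def rep(g,yaw,tilt):
    s=bot.read_state();R=frame(np.radians(yaw),np.radians(tilt))
    d=delta(s,tcp(g,R),R);print("t",s["time_s"],"pos",np.round(s["position"],4),"F",np.round(s["force"],2),"M",np.round(s["moment"],2),"open",round(float(s["opening"]),3))
    print("now",d[0].round(1),"after",d[1].round(1),"rot",d[2].round(3))
if __name__=="__main__":
    a=list(map(float,sys.argv[1:]));rep(a[:3],a[3],a[4])
E
python3 m.py .4411 .2504 .22 3.2 25
```

```text
t 0.75 pos [0.2389 0.5796 0.2524] F [-0.09 -0.18 -1.25] M [-0.    0.28 -0.11] open 1.001
now [-148.5 -341.9  125.7] after [-152.6 -340.   125.9] rot [0.005 0.009 0.009]
```

Call:
{"fn": "carry_out", "kwargs": {
  "grip": [1,1,1,1,1,1,1,1,1,1],
  "slide": [
    [-15,-34,12],
    [-15,-34,12],
    [-15,-34,12],
    [-15,-34,12],
    [-15,-34,12],
    [-15,-34,12],
    [-15,-34,12],
    [-15,-34,12],
    [-15,-34,12],
    [-15,-34,12]
  ],
  "twist": [
    [0,0,0],
    [0,0,0],
    [0,0,0],
    [0,0,0],
    [0,0,0],
    [0,0,0],
    [0,0,0],
    [0,0,0],
    [0,0,0],
    [0,0,0]
  ]
}}

```text
time_s: 1.75
position: [0.4473, 0.2514, 0.2049]
tcp_rot: [[-0.898, -0.093, 0.43], [-0.084, 0.996, 0.04], [-0.432, -0.0, -0.902]]
force: [0.4, -0.1, 0.1]
opening: 1.001
```

```bash
python3 m.py .4411 .2504 .22 3.2 25; python3 - <<'E'
from h import *
from rig import bot
for n in ["scene","side","wrist"]:
    c=bot.capture(n);np.savez(f"pics/{n}1.npz",**c);cv2.imwrite(f"pics/{n}1.png",c["color"][:,:,::-1])
E
```

```text
t 1.75 pos [0.4473 0.2514 0.2049] F [ 0.44 -0.12  0.13] M [-0.01  0.25 -0.  ] open 1.001
now [-0.7 -0.7  2.7] after [-0.7 -0.6  2.7] rot [0.016 0.01  0.034]
```

View pics/side1.png

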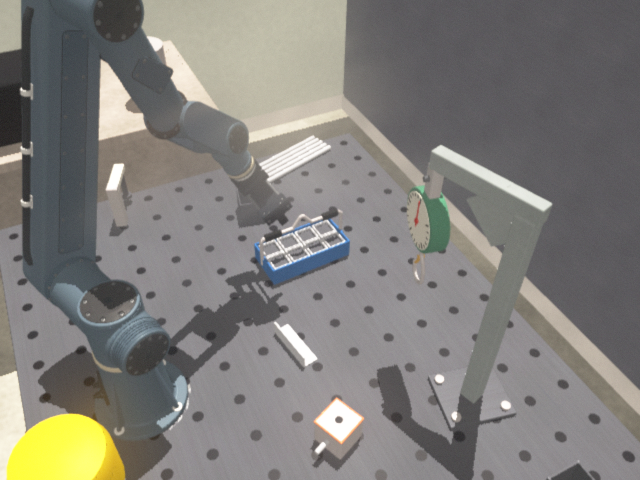

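View pics/wrist1.png

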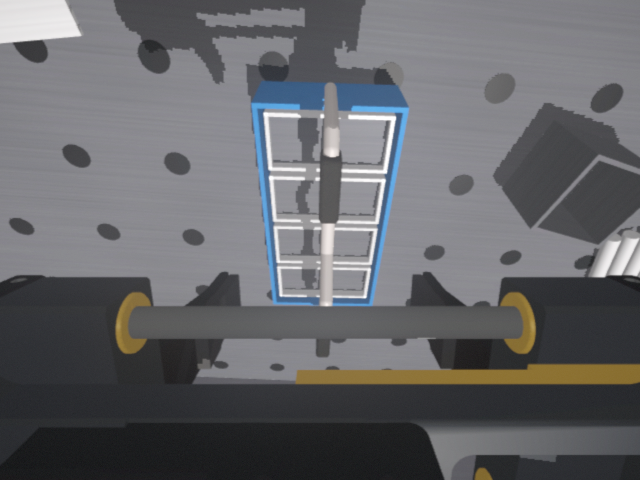

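View pics/scene1.png

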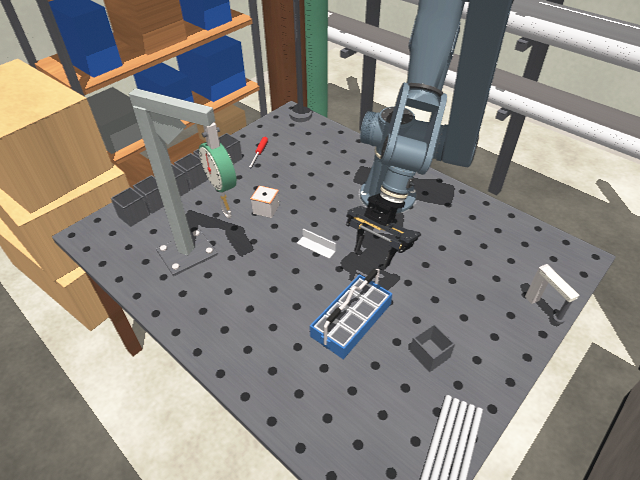

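```bash
python3 - <<'E'
from h import *
from rig import bot
s=bot.read_state();c=load("wrist1");T=c["T_tool_cam"];R0=np.array(s["tcp_rot"])
c["rotation"]=R0@T[:3,:3];c["position"]=np.array(s["position"])+R0@T[:3,3]
for uv in [(321,152),(340,152),(320,220),(341,220),(330.5,187),(331,88),(323,300),(328,265)]: print(uv,grow(c,uv,.12).round(4),grow(c,uv,.13).round(4))
for uv in [(254,105),(405,107),(275,304),(372,304)]: print(uv,grow(c,uv,.055).round(4))
W=cloud(c); m=(W[...,2]>.1)&(W[...,2]<.135); m[290:]=0;m[:, :250]=0;m[:,420:]=0
P=W[m];print(P.mean(0)); x=P[:,0]
for a in np.arange(.4,.6,.02):
    q=P[(x>a)&(x<a+.02)]; 
    if len(q): print(round(a,2),len(q),q.mean(0).round(4),q[:,1].min().round(4),q[:,1].max().round(4),q[:,2].max().round(3))
E
```

```text
(321, 152) [0.4132 0.2459 0.12  ] [0.4082 0.2456 0.13  ]
(340, 152) [0.4122 0.2578 0.12  ] [0.4072 0.2569 0.13  ]
(320, 220) [0.467  0.2495 0.12  ] [0.4593 0.249  0.13  ]
(341, 220) [0.4656 0.2647 0.12  ] [0.458  0.2635 0.13  ]
(330.5, 187) [0.4383 0.2544 0.12  ] [0.432  0.2536 0.13  ]
(331, 88) [0.3743 0.2484 0.12  ] [0.3713 0.248  0.13  ]
(323, 300) [0.5575 0.2592 0.12  ] [0.5453 0.2582 0.13  ]
(328, 265) [0.5127 0.2596 0.12  ] [0.5027 0.2586 0.13  ]
(254, 105) [0.4116 0.1941 0.055 ]
(405, 107) [0.4031 0.3087 0.055 ]
(275, 304) [0.6496 0.2082 0.055 ]
(372, 304) [0.6393 0.3252 0.055 ]
[0.43947484 0.25367268 0.1256096 ]
0.4 790 [0.4103 0.2519 0.1231] 0.2455 0.2595 0.132
0.42 575 [0.4296 0.2532 0.1296] 0.246 0.2608 0.132
0.44 495 [0.4497 0.2542 0.1296] 0.247 0.2616 0.132
0.46 225 [0.4714 0.2556 0.1249] 0.2483 0.2612 0.131
0.48 302 [0.4913 0.2567 0.1248] 0.2513 0.2623 0.132
0.5 121 [0.5028 0.257  0.1316] 0.2527 0.262 0.135
```

```bash
python3 m.py .437 .2525 .120 3.3 25
```

```text
t 1.9 pos [0.4479 0.2505 0.2047] F [ 0.34  0.31 -0.66] M [0.07 0.28 0.  ] open 1.002
now [46.3  2.7 90.9] after [45.6  2.7 91.2] rot [0.012 0.009 0.027]
```

Call:
{"fn": "carry_out", "kwargs": {
  "grip": [1,1,1,1,1],
  "slide": [
    [10,1,20],
    [10,1,20],
    [10,1,20],
    [8,0,16],
    [5,0,10]
  ],
  "twist": [
    [0.01,0,0.02],
    [0,0,0.01],
    [0,0,0],
    [0,0,0],
    [0,0,0]
  ]
}}

```text
time_s: 2.4
position: [0.4461, 0.2596, 0.1093]
tcp_rot: [[-0.898, -0.059, 0.436], [-0.049, 0.998, 0.035], [-0.437, 0.01, -0.899]]
force: [0.3, 0.2, 0.2]
opening: 0.999
```

```bash
python3 m.py .437 .2525 .120 3.3 25; python3 - <<'E'
from h import *
from rig import bot
for n in ["scene","side","wrist"]:
    c=bot.capture(n);np.savez(f"pics/{n}2.npz",**c);cv2.imwrite(f"pics/{n}2.png",c["color"][:,:,::-1])
a=load("side2")["color"][150:310,180:380,::-1];b=load("scene2")["color"][220:380,270:470,::-1]
cv2.imwrite("pics/z3.png",cv2.resize(np.hstack([a,b]),None,fx=2,fy=2,interpolation=cv2.INTER_CUBIC))
E
```

```text
t 2.4 pos [0.4461 0.2596 0.1093] F [0.31 0.19 0.19] M [ 0.05  0.26 -0.03] open 0.999
now [ 4.2 -6.6  5.2] after [ 4.1 -6.6  5.3] rot [ 0.01   0.016 -0.003]
```

View pics/z3.png

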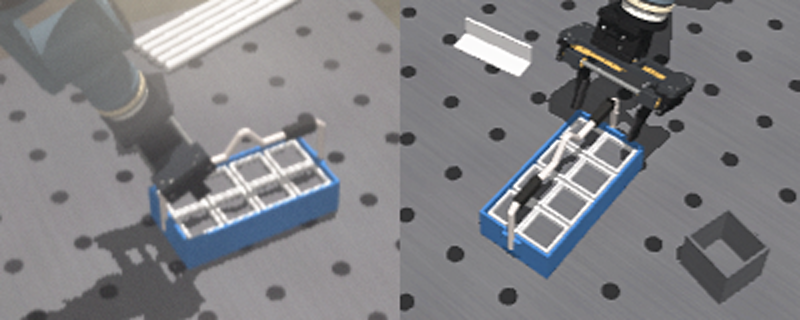

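View pics/wrist2.png

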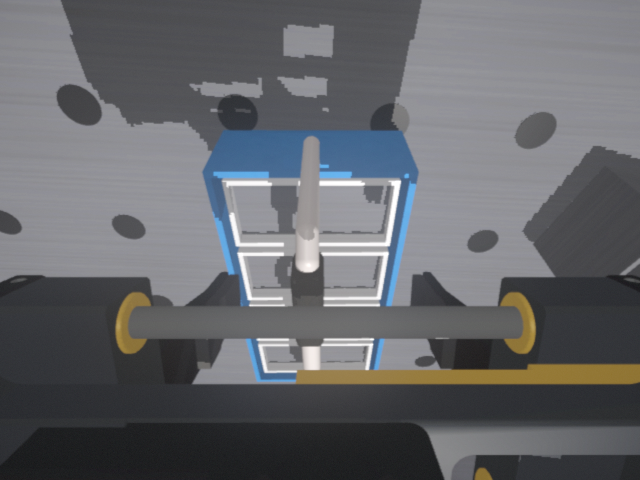

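Call:
{"fn": "carry_out", "kwargs": {
  "grip": [1,1],
  "slide": [
    [2,-4,3],
    [2,-3,2]
  ],
  "twist": [
    [0.01,0.01,0],
    [0,0,0]
  ]
}}

```text
time_s: 2.75
position: [0.4457, 0.2542, 0.1053]
tcp_rot: [[-0.901, -0.057, 0.43], [-0.051, 0.998, 0.025], [-0.431, 0.001, -0.902]]
force: [0.2, 0.6, 0.7]
opening: 1.002
```

```bash
python3 m.py .437 .2525 .120 3.3 25
```

```text
t 2.75 pos [0.4457 0.2542 0.1053] F [0.2  0.59 0.68] M [0.02 0.26 0.04] open 1.002
now [ 1.7 -1.2  2. ] after [ 1.7 -1.2  2. ] rot [ 0.001  0.009 -0.001]
```

Call:
{"fn": "carry_out", "kwargs": {
  "grip": [1],
  "slide": [
    [2,-1,2]
  ],
  "twist": [
    [0,0.01,0]
  ]
}}

```text
time_s: 2.85
position: [0.4446, 0.2538, 0.1035]
tcp_rot: [[-0.905, -0.058, 0.422], [-0.052, 0.998, 0.026], [-0.423, 0.001, -0.906]]
force: [-0.0, -0.4, 0.4]
opening: 1.001
```

```bash
cat > f.py <<'E'
import sys
from h import *
from rig import bot
n=int(sys.argv[1]);F=[];P=[];M=[];A=[]
for i in range(n):
    bot.capture("scene");s=bot.read_state();F.append(s["force"]);P.append(s["position"]);M.append(s["moment"]);A.append(s["tcp_rot"])
F=np.array(F);P=np.array(P);M=np.array(M)
print("t",s["time_s"],"F",F.mean(0).round(3),"sd",F.std(0).round(2),"M",M.mean(0).round(3),"P",P.mean(0).round(4),"sdmm",(P.std(0)*1e3).round(2),"open",round(float(s["opening"]),3))
print("Fz",F[:,2].round(2).tolist())
print("z",(P[:,2]*1e3).round(1).tolist())
print(np.mean(A,0).round(3).tolist())
E
python3 f.py 16;python3 m.py .437 .2525 .120 3.3 25
```

```text
t 3.65 F [-0.015  0.054 -0.221] sd [0.4  0.41 0.34] M [0.019 0.275 0.001] P [0.4449 0.2534 0.103 ] sdmm [0.14 0.28 0.38] open 0.998
Fz [-0.32, 0.04, 0.02, 0.19, -0.56, -0.51, 0.7, -0.14, -0.58, -0.07, -0.47, -0.41, -0.63, -0.16, -0.41, -0.23]
z [103.5, 103.6, 103.6, 103.5, 103.4, 103.3, 103.1, 103.0, 102.9, 102.8, 102.7, 102.7, 102.7, 102.6, 102.6, 102.6]
[[-0.905, -0.057, 0.422], [-0.051, 0.998, 0.025], [-0.423, 0.001, -0.906]]
t 3.65 pos [0.4448 0.2531 0.1026] F [-0.55 -0.45 -0.23] M [ 0.06  0.3  -0.01] open 0.998
now [-0.3 -0.2 -0.1] after [-0.3 -0.2 -0.1] rot [ 0.001 -0.001 -0.001]
```

Call:
{"fn": "carry_out", "kwargs": {
  "grip": [-1,-1,-1,-1,-1,-1,-1,-1],
  "slide": [
    [0,0,0],
    [0,0,0],
    [0,0,0],
    [0,0,0],
    [0,0,0],
    [0,0,0],
    [0,0,0],
    [0,0,0]
  ],
  "twist": [
    [0,0,0],
    [0,0,0],
    [0,0,0],
    [0,0,0],
    [0,0,0],
    [0,0,0],
    [0,0,0],
    [0,0,0]
  ]
}}

```text
time_s: 4.45
position: [0.4447, 0.253, 0.1025]
tcp_rot: [[-0.905, -0.057, 0.421], [-0.051, 0.998, 0.025], [-0.422, 0.001, -0.907]]
force: [0.4, 1.1, 0.5]
opening: 0.356
```

```bash
python3 f.py 2;python3 m.py .437 .2525 .120 3.3 25
```

```text
t 4.55 F [-0.549 -0.18  -0.589] sd [0.91 0.02 0.44] M [ 0.043  0.277 -0.006] P [0.4448 0.253  0.1025] sdmm [0.01 0.01 0.  ] open 0.264
Fz [-0.15, -1.02]
z [102.5, 102.5]
[[-0.905, -0.057, 0.421], [-0.051, 0.998, 0.025], [-0.422, 0.001, -0.907]]
t 4.55 pos [0.4448 0.2531 0.1025] F [-1.46 -0.2  -1.02] M [ 0.07  0.26 -0.01] open 0.264
now [-0.4 -0.1 -0.2] after [-0.4 -0.1 -0.2] rot [ 0.    -0.001 -0.001]
```

Call:
{"fn": "carry_out", "kwargs": {
  "grip": [-1,-1,-1,-1],
  "slide": [
    [0,0,0],
    [0,0,0],
    [0,0,0],
    [0,0,0]
  ],
  "twist": [
    [0,0,0],
    [0,0,0],
    [0,0,0],
    [0,0,0]
  ]
}}

```text
time_s: 4.95
position: [0.4446, 0.2526, 0.1024]
tcp_rot: [[-0.906, -0.055, 0.421], [-0.05, 0.998, 0.024], [-0.421, 0.001, -0.907]]
force: [-0.2, -1.2, 0.3]
opening: 0.154
```

```bash
python3 f.py 3
```

```text
t 5.1 F [-0.007 -0.421 -0.478] sd [0.14 0.43 0.22] M [-0.003  0.292 -0.157] P [0.4446 0.2526 0.1024] sdmm [0. 0. 0.] open 0.154
Fz [-0.16, -0.59, -0.68]
z [102.4, 102.4, 102.4]
[[-0.906, -0.055, 0.421], [-0.05, 0.998, 0.024], [-0.421, 0.0, -0.907]]
```

Call:
{"fn": "carry_out", "kwargs": {
  "grip": [-1,-1,-1,-1,-1,-1,-1],
  "slide": [
    [-1.3,0,-2.7],
    [-2.1,0,-4.5],
    [-2.1,0,-4.5],
    [-4.2,0,-9],
    [-4.2,0,-9],
    [-4.2,0,-9],
    [0,0,0]
  ],
  "twist": [
    [0,0,0],
    [0,0,0],
    [0,0,0],
    [0,0,0],
    [0,0,0],
    [0,0,0],
    [0,0,0]
  ]
}}

```text
time_s: 5.8
position: [0.4375, 0.249, 0.1402]
tcp_rot: [[-0.913, -0.055, 0.403], [-0.054, 0.998, 0.014], [-0.403, -0.009, -0.915]]
force: [0.5, -0.5, -4.6]
opening: 0.158
```

```bash
python3 f.py 6;  python3 - <<'E'
from h import *
from rig import bot
for n in ["scene","side","wrist"]:
    c=bot.capture(n);np.savez(f"pics/{n}3.npz",**c);cv2.imwrite(f"pics/{n}3.png",c["color"][:,:,::-1])
a=load("side3")["color"][150:310,180:380,::-1];b=load("scene3")["color"][220:380,270:470,::-1]
cv2.imwrite("pics/z4.png",cv2.resize(np.hstack([a,b]),None,fx=2,fy=2,interpolation=cv2.INTER_CUBIC))
E
```

```text
t 6.1 F [ 0.025 -0.051 -4.41 ] sd [0.42 0.62 0.53] M [-0.022  0.838 -0.003] P [0.4372 0.2488 0.1392] sdmm [0.22 0.13 0.14] open 0.159
Fz [-5.17, -3.96, -4.96, -4.6, -3.98, -3.78]
z [139.5, 139.2, 139.0, 139.1, 139.1, 139.2]
[[-0.914, -0.055, 0.402], [-0.054, 0.998, 0.013], [-0.402, -0.01, -0.916]]
```

View pics/z4.png

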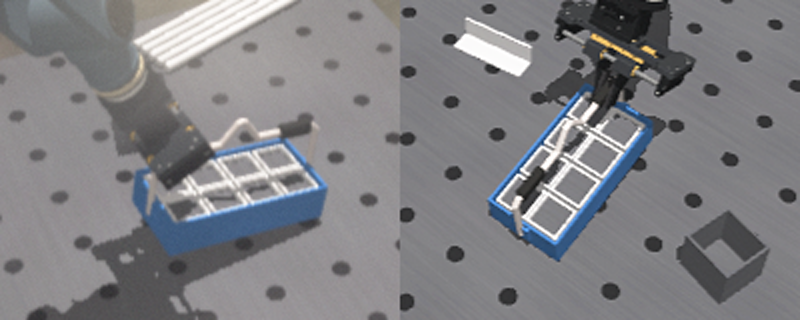

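View pics/wrist3.png

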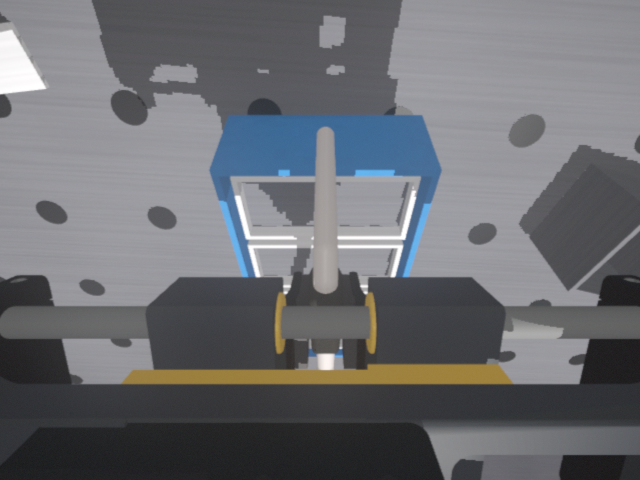

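```bash
cat > tote.py <<'E'
import sys
from h import *
from scipy.optimize import least_squares
def plane(c,zr=None):
    W=cloud(c);H=hsv(c)
    m=cv2.inRange(H,(100,120,40),(125,255,255))>0
    m&=(W[...,2]>-.02)&(W[...,2]<.35)&(abs(W[...,1])<.6)&(W[...,0]<1)&(W[...,0]>.2)
    P=W[m]
    return P,W,m
def toteface(c):
    # contents' white tops+rim: points with near-horizontal patch; fit plane by RANSAC in the blue neighbourhood
    P,W,m=plane(c)
    x,y,w,h=cv2.boundingRect(cv2.findNonZero(m.astype(np.uint8)))
    hull=np.zeros(m.shape,np.uint8);cv2.fillConvexPoly(hull,cv2.convexHull(cv2.findNonZero(m.astype(np.uint8))),1)
    return P,W,m,hull>0
def handle(c,band):
    pass
E
python3 - <<'E'
from tote import *
for n in ["scene3","side3"]:
    c=load(n);P,W,m,h=toteface(c);H=hsv(c)
    # vertical faces -> normals; take top-edge: white rims of tubes inside hull
    wm=h&(H[...,1]<60)&(H[...,2]>170)&(W[...,2]>.02)
    Q=W[wm]
    rng=np.random.default_rng(0);best=0
    for k in range(500):
        a=Q[rng.choice(len(Q),3,replace=False)];nn=np.cross(a[1]-a[0],a[2]-a[0]);L=np.linalg.norm(nn)
        if L<1e-5: continue
        nn/=L
        if abs(nn[2])<.85: continue
        k_=abs((Q-a[0])@nn)<.002
        if k_.sum()>best: best=k_.sum();I=k_
    q=Q[I];mu=q.mean(0);V=np.linalg.svd(q-mu,full_matrices=False)[2];nn=V[2]*np.sign(V[2,2])
    print(n,len(Q),best,mu.round(4),"normal",nn.round(3),"blue z",P[:,2].min().round(3),P[:,2].max().round(3))
    # long edge dir
    r=cv2.minAreaRect((P[:,:2]*1000).astype(np.float32));print(r)
E
```

```text
scene3 885 288 [0.5207 0.2589 0.0698] normal [0.164 0.018 0.986] blue z -0.002 0.158
((474.1875915527344, 251.754150390625), (318.2388610839844, 122.94994354248047), 3.163064956665039)
side3 730 275 [0.5285 0.2511 0.0684] normal [0.177 0.065 0.982] blue z 0.01 0.103
((504.9691162109375, 246.61773681640625), (248.4612579345703, 127.39683532714844), 3.783967971801758)
```

Call:
{"fn": "carry_out", "kwargs": {
  "grip": [-1,-1,-1,-1,-1,-1,-1],
  "slide": [
    [-4,0,-9],
    [-6,0,-13],
    [-6,0,-13],
    [-7,0,-13],
    [-7,0,-13],
    [-5,0,-9],
    [0,0,-1]
  ],
  "twist": [
    [0,-0.03,0],
    [0,-0.04,0],
    [0,-0.04,0],
    [0,-0.04,0],
    [0,-0.03,0],
    [0,0,0],
    [0,0,0]
  ]
}}

```text
time_s: 6.95
position: [0.4325, 0.2496, 0.2191]
tcp_rot: [[-0.825, -0.055, 0.562], [-0.05, 0.998, 0.025], [-0.563, -0.007, -0.827]]
force: [0.9, 0.4, -3.9]
opening: 0.157
```

```bash
cat >> tote.py <<'E'
def top(c):
    P,W,m,h=toteface(c);H=hsv(c)
    wm=h&(H[...,1]<60)&(H[...,2]>170)&(W[...,2]>.02)
    Q=W[wm]
    rng=np.random.default_rng(0);best=0
    for k in range(800):
        a=Q[rng.choice(len(Q),3,replace=False)];nn=np.cross(a[1]-a[0],a[2]-a[0]);L=np.linalg.norm(nn)
        if L<1e-5: continue
        nn/=L
        if abs(nn[2])<.85: continue
        k_=abs((Q-a[0])@nn)<.002
        if k_.sum()>best: best=k_.sum();I=k_
    q=Q[I];mu=q.mean(0);V=np.linalg.svd(q-mu,full_matrices=False)[2];nn=V[2]*np.sign(V[2,2])
    return mu,nn,best,len(Q)
def snap(k,names=("scene","side","wrist")):
    from rig import bot
    for n in names:
        c=bot.capture(n);np.savez(f"pics/{n}{k}.npz",**c);cv2.imwrite(f"pics/{n}{k}.png",c["color"][:,:,::-1])
if __name__=="__main__":
    k=sys.argv[1];snap(k)
    for n in ["scene","side"]:
        r=top(load(n+k));print(n,r[0].round(4),"normal",r[1].round(3),r[2:])
E
python3 f.py 3; python3 tote.py 4
```

```text
t 7.1 F [ 0.104 -0.187 -3.597] sd [0.22 0.49 0.17] M [-0.055  1.094 -0.013] P [0.4321 0.2491 0.218 ] sdmm [0.02 0.14 0.37] open 0.158
Fz [-3.83, -3.53, -3.43]
z [218.5, 217.9, 217.6]
[[-0.826, -0.055, 0.561], [-0.05, 0.998, 0.023], [-0.561, -0.009, -0.828]]
scene [0.5166 0.2592 0.1571] normal [0.063 0.022 0.998] (np.int64(345), 1000)
side [0.5148 0.2098 0.1585] normal [0.048 0.254 0.966] (np.int64(110), 250)
```

View pics/side4.png

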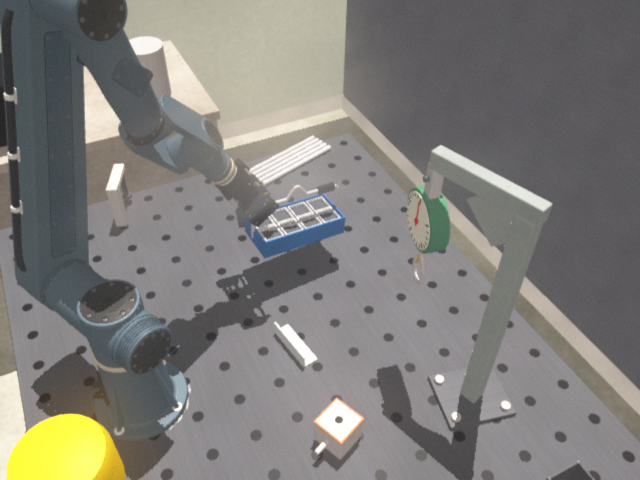

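```bash
python3 m.py .558 -.033 .262 -12.7 37.5; python3 - <<'E'
from tote import *
for n in ["scene4","side4"]:
    c=load(n);W=cloud(c)
    m=(W[...,2]>.19)&(W[...,2]<.30)&(W[...,0]>.475)&(W[...,0]<.67)&(abs(W[...,1]-.25)<.04)
    P=W[m];
    for a in np.arange(.47,.67,.01):
        q=P[(P[:,0]>a)&(P[:,0]<a+.01)]
        if len(q): print(n,round(a,2),len(q),q.mean(0).round(4),q[:,2].max().round(4))
E
```

```text
t 7.25 pos [0.4323 0.249  0.2173] F [ 0.94 -0.29 -4.63] M [0.04 1.09 0.01] open 0.161
now [-115.4 -291.8   45.6] after [-173.7 -247.4   95.9] rot [ 0.154 -0.058  0.23 ]
scene4 0.47 4 [0.4771 0.256  0.2336] 0.235
scene4 0.48 11 [0.4841 0.2554 0.2343] 0.2395
scene4 0.49 7 [0.4949 0.257  0.2438] 0.2496
scene4 0.5 9 [0.5057 0.2576 0.2565] 0.2637
scene4 0.51 14 [0.5157 0.2565 0.2609] 0.2662
scene4 0.52 22 [0.5255 0.2567 0.2544] 0.2676
scene4 0.53 27 [0.5351 0.2568 0.2396] 0.2535
scene4 0.54 13 [0.5454 0.2588 0.2314] 0.2387
scene4 0.55 13 [0.5548 0.2576 0.2282] 0.2309
scene4 0.56 12 [0.5657 0.2587 0.2279] 0.2317
scene4 0.57 12 [0.5756 0.2611 0.228 ] 0.2346
scene4 0.58 23 [0.5841 0.2601 0.2288] 0.2352
scene4 0.59 25 [0.5947 0.2621 0.2288] 0.2359
scene4 0.6 28 [0.6048 0.2617 0.2289] 0.2343
scene4 0.61 26 [0.6145 0.2631 0.2266] 0.234
scene4 0.62 28 [0.6247 0.2627 0.2258] 0.233
scene4 0.63 34 [0.6358 0.263  0.2104] 0.226
scene4 0.64 4 [0.6407 0.2629 0.2091] 0.2162
side4 0.47 10 [0.4775 0.2491 0.2317] 0.2356
side4 0.48 18 [0.4858 0.2488 0.2342] 0.2426
side4 0.49 21 [0.4947 0.249  0.2433] 0.2547
side4 0.5 25 [0.5048 0.2497 0.2552] 0.2663
side4 0.51 16 [0.5149 0.2494 0.2607] 0.2668
side4 0.52 18 [0.5255 0.2499 0.2513] 0.2628
side4 0.53 17 [0.5351 0.2495 0.2363] 0.2459
side4 0.54 12 [0.5459 0.2525 0.2272] 0.2359
side4 0.55 13 [0.5549 0.2518 0.2271] 0.2326
side4 0.56 13 [0.5642 0.2527 0.2275] 0.2341
side4 0.57 25 [0.576  0.2528 0.2276] 0.2376
side4 0.58 29 [0.5851 0.252  0.2265] 0.2358
side4 0.59 27 [0.5954 0.2525 0.2258] 0.2348
side4 0.6 28 [0.6052 0.2539 0.2248] 0.2358
side4 0.61 27 [0.6151 0.2532 0.2248] 0.2349
side4 0.62 21 [0.625  0.2541 0.2196] 0.2319
side4 0.63 30 [0.6346 0.256  0.2076] 0.2209
side4 0.64 1 [0.6401 0.2571 0.1968] 0.1968
```

Call:
{"fn": "carry_out", "kwargs": {
  "grip": [-1,-1,-1,-1,-1,-1],
  "slide": [
    [0,0,0],
    [0,0,0],
    [0,0,0],
    [0,0,0],
    [0,0,0],
    [0,0,0]
  ],
  "twist": [
    [0.02,-0.008,0.03],
    [0.03,-0.01,0.045],
    [0.03,-0.01,0.045],
    [0.03,-0.01,0.045],
    [0.03,-0.01,0.045],
    [0.014,-0.01,0.02]
  ]
}}

```text
time_s: 7.85
position: [0.433, 0.2494, 0.2138]
tcp_rot: [[-0.773, 0.233, 0.59], [0.188, 0.972, -0.138], [-0.606, 0.004, -0.795]]
force: [0.7, 0.4, -3.9]
opening: 0.155
```

```bash
python3 m.py .558 -.033 .262 -12.7 37.5
```

```text
t 7.85 pos [0.433  0.2494 0.2138] F [ 0.74  0.4  -3.88] M [ 0.23  1.11 -0.02] open 0.155
now [-178.9 -245.2   93.5] after [-175.3 -248.    92.8] rot [-0.005 -0.003 -0.013]
```

Call:
{"fn": "carry_out", "kwargs": {
  "grip": [-1,-1,-1,-1,-1,-1,-1,-1,-1,-1,-1],
  "slide": [
    [-8,-10,4],
    [-14,-20,7],
    [-18,-25,9],
    [-18,-25,9],
    [-18,-25,9],
    [-18,-25,9],
    [-18,-25,9],
    [-18,-25,9],
    [-18,-25,9],
    [-14,-20,8],
    [-8,-10,4]
  ],
  "twist": [
    [0,0,-0.01],
    [0,0,0],
    [0,0,0],
    [0,0,0],
    [0,0,0],
    [0,0,0],
    [0,0,0],
    [0,0,0],
    [0,0,0],
    [0,0,0],
    [0,0,0]
  ]
}}

```text
time_s: 8.95
position: [0.5505, 0.0095, 0.2344]
tcp_rot: [[-0.79, 0.215, 0.574], [0.174, 0.977, -0.127], [-0.588, -0.0, -0.809]]
force: [-0.6, -0.3, -3.7]
opening: 0.154
```

```bash
python3 f.py 4;python3 m.py .558 -.033 .262 -12.7 37.5; python3 tote.py 5; python3 - <<'E'
from h import *
a=load("side5")["color"][130:330,300:500,::-1];b=load("scene5")["color"][120:320,170:370,::-1]
cv2.imwrite("pics/z5.png",cv2.resize(np.hstack([a,b]),None,fx=2,fy=2,interpolation=cv2.INTER_CUBIC))
E
```

```text
t 9.15 F [-0.073 -0.062 -3.416] sd [1.04 0.82 0.53] M [ 0.233  0.996 -0.025] P [0.5509 0.0096 0.2347] sdmm [0.93 0.98 0.3 ] open 0.162
Fz [-2.92, -3.29, -3.14, -4.31]
z [235.1, 235.0, 234.6, 234.3]
[[-0.789, 0.216, 0.575], [0.175, 0.976, -0.127], [-0.589, -0.0, -0.808]]
t 9.15 pos [0.5497 0.0109 0.2343] F [-0.76 -0.12 -4.31] M [ 0.26  1.05 -0.01] open 0.162
now [-31.  -41.1   6.9] after [-30.9 -41.    7.9] rot [ 0.003 -0.026  0.004]
scene [ 0.6218 -0.0017  0.1687] normal [ 0.12  -0.044  0.992] (np.int64(314), 831)
side [ 0.6233 -0.0052  0.1687] normal [0.127 0.004 0.992] (np.int64(408), 1058)
```

View pics/z5.png

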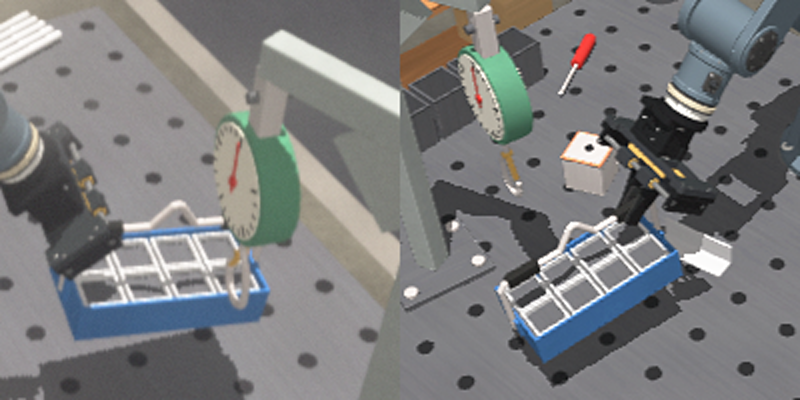

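View pics/scene5.png

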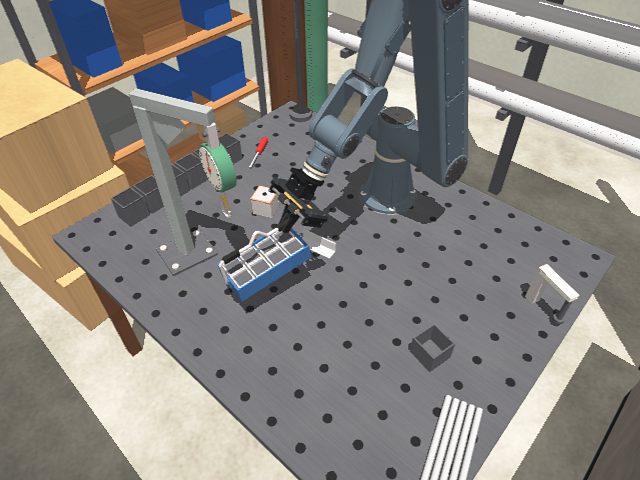

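```bash
cat > pk.py <<'E'
import sys
from tote import *
from rig import bot
O=np.array([.624,-.1407,0]);a=np.radians(-12.7);X=np.array([np.cos(a),np.sin(a),0]);Y=np.array([-np.sin(a),np.cos(a),0])
RS=np.stack([X,Y,[0,0,1]],1)
def st(p): return (np.asarray(p)-O)@RS
def peak(c,g):
    """g: grasp pt stand frame. handle profile along stand x."""
    W=st(cloud(c));m=(W[...,0]>g[0]+.03)&(W[...,0]<g[0]+.22)&(abs(W[...,1]-g[1])<.02)&(W[...,2]>g[2]-.045)&(W[...,2]<g[2]+.07)
    P=W[m];rows=[]
    for x in np.arange(g[0]+.03,g[0]+.2,.006):
        q=P[(P[:,0]>=x)&(P[:,0]<x+.006)]
        if len(q)>2: rows.append([x+.003,np.median(q[:,1]),np.percentile(q[:,2],90),len(q)])
    return np.array(rows)
if __name__=="__main__":
    k=sys.argv[1];
    if len(sys.argv)>2: snap(k,("scene","side"))
    s=bot.read_state();R=np.array(s["tcp_rot"]);g=st(np.array(s["position"])-.019*R[:,2])
    print("t",s["time_s"],"grasp(stand) mm",(g*1e3).round(1),"tool tilt",np.degrees(np.arcsin(R[0:2,2]@X[:2])).round(1))
    for n in ["scene","side"]:
        c=load(n+k);r=peak(c,g);i=r[:,2].argmax();r_=r[np.abs(r[:,0]-r[i,0])<.02]
        far=r[r[:,0]-r[i,0]>.035]
        t=top(c);nn=t[1]@RS
        print(n,"peak top x,y,z mm",(r[i,:3]*1e3).round(1),"cog x",((r_[:,0]*(r_[:,2]-r_[:,2].min())).sum()/(r_[:,2]-r_[:,2].min()).sum()*1e3).round(1),"y",(np.median(r[:,1])*1e3).round(1),"tilt to +x deg",np.degrees(nn[0]).round(1),"+y",np.degrees(nn[1]).round(1))
        if len(sys.argv)>3: print((r*1e3).round(0).astype(int).tolist())
E
python3 pk.py 5; python3 - <<'E'
from pk import *
# hook as seen at start, stand frame
for n in ["scene0","side0"]:
    c=load(n);W=st(cloud(c));h=(W[...,2]>.24)&(W[...,2]<.35)&(abs(W[...,0])<.03)&(abs(W[...,1])<.04)
    P=W[h]
    for z in np.arange(.24,.34,.01):
        q=P[(P[:,2]>z)&(P[:,2]<z+.01)]
        if len(q): print(n,round(z,2),len(q),"x",(np.median(q[:,0])*1e3).round(1),"y",(q[:,1].min()*1e3).round(1),(q[:,1].max()*1e3).round(1))
E
```

```text
t 9.3 grasp(stand) mm [-117.4  132.4  250. ] tool tilt 36.1
scene peak top x,y,z mm [-18.4 137.  278.6] cog x -22.2 y 136.1 tilt to +x deg 7.3 +y -0.9
side peak top x,y,z mm [-24.4 127.7 278. ] cog x -25.7 y 128.9 tilt to +x deg 7.1 +y 1.8
scene0 0.24 9 x 1.0 y -17.5 16.4
scene0 0.25 24 x 0.9 y -23.2 20.4
scene0 0.26 15 x 0.8 y -24.5 28.5
scene0 0.27 17 x -0.1 y -22.2 28.1
scene0 0.28 21 x 0.6 y -21.2 28.9
scene0 0.29 16 x -1.3 y -20.4 18.8
scene0 0.3 16 x 0.4 y -14.4 13.3
scene0 0.31 14 x 0.5 y -9.0 8.8
scene0 0.32 15 x 1.3 y -3.1 6.4
scene0 0.33 8 x 1.2 y 1.0 6.1
side0 0.24 14 x -1.1 y -8.5 11.4
side0 0.25 42 x -0.6 y -23.5 19.7
side0 0.26 26 x -0.1 y -28.5 21.8
side0 0.27 27 x -0.5 y -30.2 19.8
side0 0.28 24 x -1.3 y -29.1 24.4
side0 0.29 31 x -0.1 y -30.2 12.2
side0 0.3 21 x -1.1 y -27.6 5.7
side0 0.31 32 x -0.6 y -21.5 1.8
side0 0.32 31 x -1.0 y -14.2 1.3
side0 0.33 5 x -1.1 y -8.0 -0.9
```

```bash
python3 m.py .5517 -.0475 .2665 -12.7 46
```

```text
t 9.3 pos [0.5495 0.0119 0.2346] F [-0.45  1.64 -3.76] M [ 0.26  1.03 -0.03] open 0.158
now [-34.  -57.7   1.7] after [-33.5 -57.5   7.8] rot [ 0.005 -0.174  0.005]
```

Call:
{"fn": "carry_out", "kwargs": {
  "grip": [-1,-1,-1,-1,-1,-1,-1],
  "slide": [
    [-4,-5,0],
    [-5.5,-9,0.5],
    [-5.5,-10,1],
    [-5.5,-10,1],
    [-5.5,-10,1],
    [-5,-9,1],
    [-4,-5,0.5]
  ],
  "twist": [
    [0,-0.025,0],
    [0,-0.025,0],
    [0,-0.025,0],
    [0,-0.025,0],
    [0,-0.025,0],
    [0,-0.025,0],
    [0,-0.025,0]
  ]
}}

```text
time_s: 10.0
position: [0.5591, -0.0161, 0.247]
tcp_rot: [[-0.732, 0.198, 0.651], [0.152, 0.98, -0.128], [-0.664, 0.005, -0.748]]
force: [-1.2, -0.2, -3.1]
opening: 0.159
```

```bash
python3 pk.py 6 1; python3 pk.py 6b 1;python3 m.py .5517 -.0475 .2665 -12.7 46;  python3 - <<'E'
from h import *
a=load("side6b")["color"][130:330,300:500,::-1];b=load("scene6b")["color"][120:320,170:370,::-1]
cv2.imwrite("pics/z6.png",cv2.resize(np.hstack([a,b]),None,fx=2,fy=2,interpolation=cv2.INTER_CUBIC))
E
```

```text
t 10.1 grasp(stand) mm [-103.1  106.8  261.4] tool tilt 41.6
scene peak top x,y,z mm [-10.1 113.1 296.7] cog x -12.6 y 113.6 tilt to +x deg 1.9 +y -2.7
side peak top x,y,z mm [-10.1 104.8 298.7] cog x -11.0 y 104.6 tilt to +x deg 2.1 +y 1.2
t 10.2 grasp(stand) mm [-103.2  106.9  261.2] tool tilt 41.5
scene peak top x,y,z mm [-10.2 112.3 296.6] cog x -10.6 y 113.3 tilt to +x deg 2.0 +y -0.7
side peak top x,y,z mm [-10.2 105.4 296.1] cog x -11.4 y 105.1 tilt to +x deg 2.5 +y 1.2
t 10.2 pos [ 0.5592 -0.0161  0.247 ] F [ 0.15 -0.1  -3.67] M [0.26 1.16 0.01] open 0.161
now [-13.7 -32.5   3.4] after [-13.7 -32.3   5.1] rot [ 0.019 -0.077  0.012]
```

View pics/z6.png

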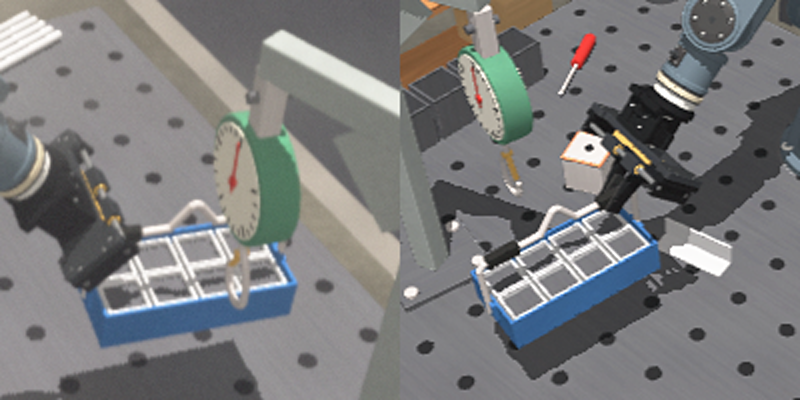

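Call:
{"fn": "carry_out", "kwargs": {
  "grip": [-1,-1,-1,-1,-1,-1,-1],
  "slide": [
    [-3,-10,1],
    [-3,-10,1],
    [-3,-10,1],
    [-3,-10,1],
    [-3,-8,1],
    [-2,-4,1],
    [0,0,0]
  ],
  "twist": [
    [0.005,-0.01,0.004],
    [0.005,-0.01,0.004],
    [0.005,-0.01,0.004],
    [0.005,-0.01,0.004],
    [0.005,-0.01,0.004],
    [0,0,0],
    [0,0,0]
  ]
}}

```text
time_s: 10.9
position: [0.5667, -0.0682, 0.2638]
tcp_rot: [[-0.706, 0.237, 0.667], [0.172, 0.971, -0.164], [-0.687, -0.001, -0.727]]
force: [-0.4, -0.0, -3.3]
opening: 0.156
```

```bash
python3 pk.py 7 1; python3 f.py 2
```

```text
t 11.0 grasp(stand) mm [-85.4  59.1 277.3] tool tilt 43.3
scene peak top x,y,z mm [  7.6  59.  314.9] cog x 7.5 y 60.9 tilt to +x deg 0.4 +y -0.6
side peak top x,y,z mm [  1.6  54.8 312.1] cog x -3.1 y 53.6 tilt to +x deg 0.3 +y 1.0
t 11.1 F [ 0.292 -0.556 -3.991] sd [0.3  0.43 0.1 ] M [ 0.314  1.241 -0.018] P [ 0.5661 -0.067   0.2633] sdmm [0.03 0.09 0.05] open 0.162
Fz [-4.09, -3.89]
z [263.3, 263.2]
[[-0.707, 0.236, 0.667], [0.172, 0.972, -0.162], [-0.686, 0.0, -0.727]]
```

Call:
{"fn": "carry_out", "kwargs": {
  "grip": [-1,-1,-1,-1,-1],
  "slide": [
    [3,-2,1.5],
    [4,-2,2],
    [3,-2,1.5],
    [2,-1,0.5],
    [0,0,0]
  ],
  "twist": [
    [0,0,0],
    [0,0,0],
    [0,0,0],
    [0,0,0],
    [0,0,0]
  ]
}}

```text
time_s: 11.6
position: [0.5612, -0.0703, 0.257]
tcp_rot: [[-0.716, 0.237, 0.656], [0.174, 0.971, -0.162], [-0.676, -0.002, -0.737]]
force: [0.2, 0.1, -4.4]
opening: 0.156
```

```bash
python3 pk.py 8 1; python3 pk.py 8b 1;python3 - <<'E'
from h import *
a=load("side8b")["color"][180:300,360:480,::-1];b=load("scene8b")["color"][140:260,180:300,::-1]
cv2.imwrite("pics/z8.png",cv2.resize(np.hstack([a,b]),None,fx=3.3,fy=3.3,interpolation=cv2.INTER_CUBIC))
E
```

```text
t 11.7 grasp(stand) mm [-89.4  55.2 271.2] tool tilt 42.5
scene peak top x,y,z mm [  3.6  57.1 307.8] cog x 2.1 y 57.1 tilt to +x deg 1.4 +y -0.8
side peak top x,y,z mm [  3.6  50.8 307.3] cog x 0.2 y 49.5 tilt to +x deg 1.6 +y 2.7
t 11.8 grasp(stand) mm [-89.3  55.2 271.3] tool tilt 42.5
scene peak top x,y,z mm [  3.7  58.1 306.2] cog x 1.6 y 57.6 tilt to +x deg 1.6 +y -2.2
side peak top x,y,z mm [  3.7  50.2 307.6] cog x 0.4 y 48.8 tilt to +x deg 1.2 +y 0.5
```

View pics/z8.png

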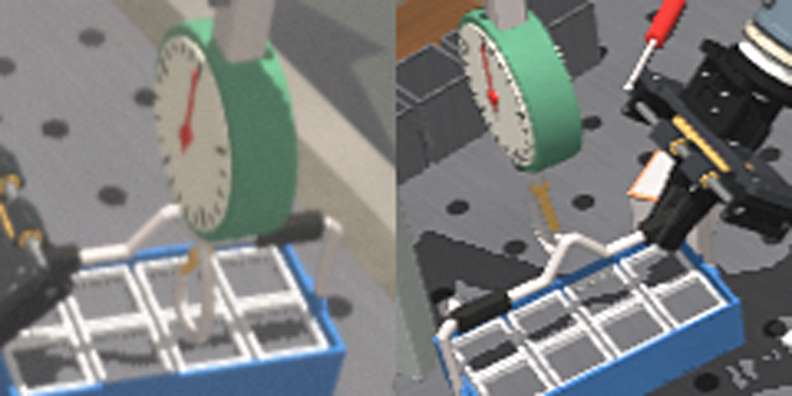

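Call:
{"fn": "carry_out", "kwargs": {
  "grip": [-1,-1,-1,-1],
  "slide": [
    [1.5,-4,1.5],
    [1,-5,1],
    [0,-5,0],
    [0,-3,0]
  ],
  "twist": [
    [0,-0.005,0],
    [0,-0.005,0],
    [0,0,0],
    [0,0,0]
  ]
}}

```text
time_s: 12.2
position: [0.5596, -0.0863, 0.2608]
tcp_rot: [[-0.716, 0.239, 0.656], [0.173, 0.971, -0.165], [-0.676, -0.004, -0.737]]
force: [-0.2, 0.3, -4.6]
opening: 0.158
```

```bash
python3 pk.py 9 1
```

```text
t 12.3 grasp(stand) mm [-87.5  39.1 274.9] tool tilt 42.6
scene peak top x,y,z mm [  5.5  35.4 307.8] cog x 4.0 y 41.2 tilt to +x deg 1.6 +y -1.8
side peak top x,y,z mm [  5.5  33.2 310.8] cog x 1.6 y 32.5 tilt to +x deg 1.1 +y 1.1
```

Call:
{"fn": "carry_out", "kwargs": {
  "grip": [-1,-1,-1],
  "slide": [
    [3,0,2.5],
    [2.5,0,1.5],
    [0,0,0]
  ],
  "twist": [
    [0,0,0],
    [0,0,0],
    [0,0,0]
  ]
}}

```text
time_s: 12.6
position: [0.5593, -0.0855, 0.2571]
tcp_rot: [[-0.719, 0.241, 0.651], [0.175, 0.97, -0.166], [-0.672, -0.005, -0.74]]
force: [-1.0, -0.7, -4.8]
opening: 0.16
```

```bash
python3 pk.py 10 1
```

```text
t 12.7 grasp(stand) mm [-87.9  40.  271.3] tool tilt 42.2
scene peak top x,y,z mm [  5.1  38.  306.3] cog x 3.5 y 41.3 tilt to +x deg 1.8 +y -0.7
side peak top x,y,z mm [  5.1  35.9 307.7] cog x 2.9 y 33.7 tilt to +x deg 1.7 +y -0.1
```

Call:
{"fn": "carry_out", "kwargs": {
  "grip": [-1,-1,-1],
  "slide": [
    [2,-5,0.5],
    [2,-6,0.5],
    [1.5,-6,0.5]
  ],
  "twist": [
    [0,0,0],
    [0,-0.005,0],
    [0,-0.005,0]
  ]
}}

```text
time_s: 13.0
position: [0.5548, -0.0996, 0.2599]
tcp_rot: [[-0.721, 0.243, 0.649], [0.175, 0.97, -0.168], [-0.67, -0.008, -0.742]]
force: [-0.1, 0.7, -3.2]
opening: 0.159
```

```bash
python3 pk.py 11 1;python3 - <<'E'
from h import *
a=load("side11")["color"][180:300,360:480,::-1];b=load("scene11")["color"][140:260,180:300,::-1]
cv2.imwrite("pics/z11.png",cv2.resize(np.hstack([a,b]),None,fx=3.3,fy=3.3,interpolation=cv2.INTER_CUBIC))
E
```

```text
t 13.1 grasp(stand) mm [-88.9  24.6 274.3] tool tilt 42.1
scene peak top x,y,z mm [  4.1  20.8 323.9] cog x 2.8 y 26.6 tilt to +x deg 1.7 +y -1.3
side peak top x,y,z mm [  4.1  16.4 309.5] cog x -2.8 y 17.6 tilt to +x deg 1.9 +y 1.5
```

View pics/z11.png

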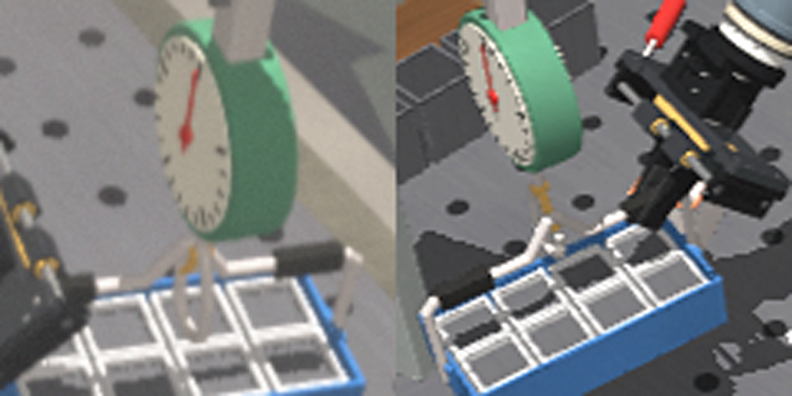

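Call:
{"fn": "carry_out", "kwargs": {
  "grip": [-1,-1,-1],
  "slide": [
    [3,0,2.5],
    [3,-3,2],
    [2.5,-5,1.5]
  ],
  "twist": [
    [0,0,0],
    [0,0,0],
    [0,0,0]
  ]
}}

```text
time_s: 13.4
position: [0.5528, -0.1064, 0.256]
tcp_rot: [[-0.727, 0.246, 0.641], [0.178, 0.969, -0.17], [-0.663, -0.009, -0.748]]
force: [-0.1, 0.6, -4.1]
opening: 0.159
```

```bash
python3 pk.py 12 1;python3 - <<'E'
from h import *
a=load("side12")["color"][180:300,360:480,::-1];b=load("scene12")["color"][140:260,180:300,::-1]
cv2.imwrite("pics/z12.png",cv2.resize(np.hstack([a,b]),None,fx=3.3,fy=3.3,interpolation=cv2.INTER_CUBIC))
E
```

```text
t 13.5 grasp(stand) mm [-89.4  17.7 270.3] tool tilt 41.5
scene peak top x,y,z mm [  3.6  13.6 327.4] cog x -0.3 y 19.5 tilt to +x deg 2.5 +y -0.9
side peak top x,y,z mm [ -2.4  10.5 307.2] cog x -3.4 y 10.5 tilt to +x deg 2.6 +y 1.6
```

View pics/z12.png

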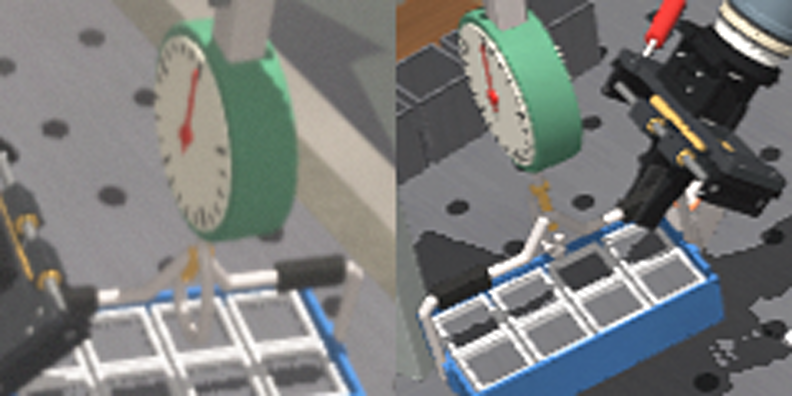

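Call:
{"fn": "carry_out", "kwargs": {
  "grip": [-1,-1,-1],
  "slide": [
    [1.5,-5,1],
    [1.5,-6,1],
    [1.5,-5,1]
  ],
  "twist": [
    [0,-0.02,0],
    [0,-0.02,0],
    [0,-0.01,0]
  ]
}}

```text
time_s: 13.8
position: [0.5539, -0.1174, 0.2687]
tcp_rot: [[-0.713, 0.252, 0.654], [0.176, 0.968, -0.181], [-0.679, -0.013, -0.734]]
force: [0.7, 2.0, -4.7]
opening: 0.159
```

```bash
python3 pk.py 13 1;python3 f.py 1; python3 - <<'E'
from h import *
a=load("side13")["color"][180:300,360:480,::-1];b=load("scene13")["color"][140:260,180:300,::-1]
cv2.imwrite("pics/z13.png",cv2.resize(np.hstack([a,b]),None,fx=3.3,fy=3.3,interpolation=cv2.INTER_CUBIC))
E
```

```text
t 13.9 grasp(stand) mm [-86.3   7.9 282.7] tool tilt 42.7
scene peak top x,y,z mm [  0.7   2.8 328.3] cog x 3.8 y 9.0 tilt to +x deg 1.1 +y -0.7
side peak top x,y,z mm [  6.7  -3.5 325.5] cog x 4.0 y 0.6 tilt to +x deg 0.8 +y 3.4
t 13.95 F [ 0.786  2.919 -3.412] sd [0. 0. 0.] M [0.537 1.016 0.538] P [ 0.5541 -0.1174  0.2687] sdmm [0. 0. 0.] open 0.16
Fz [-3.41]
z [268.7]
[[-0.713, 0.252, 0.655], [0.177, 0.968, -0.181], [-0.679, -0.013, -0.734]]
```

View pics/z13.png

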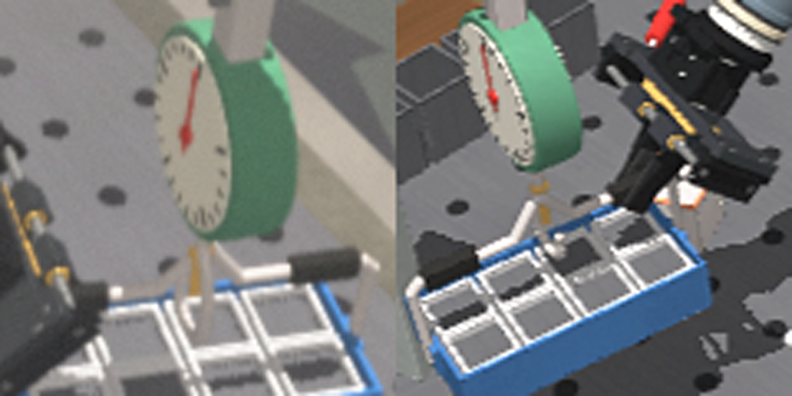

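Call:
{"fn": "carry_out", "kwargs": {
  "grip": [-1,-1,-1],
  "slide": [
    [2.5,0.5,3],
    [3,0.5,3],
    [2,0,2]
  ],
  "twist": [
    [0,0,0],
    [0,0,0],
    [0,0,0]
  ]
}}

```text
time_s: 14.25
position: [0.5563, -0.116, 0.2627]
tcp_rot: [[-0.717, 0.256, 0.649], [0.18, 0.966, -0.184], [-0.674, -0.015, -0.739]]
force: [1.1, 1.0, -3.1]
opening: 0.158
```

```bash
python3 pk.py 14 1;python3 f.py 1; python3 - <<'E'
from h import *
a=load("side14")["color"][180:300,360:480,::-1];b=load("scene14")["color"][140:260,180:300,::-1]
cv2.imwrite("pics/z14.png",cv2.resize(np.hstack([a,b]),None,fx=3.3,fy=3.3,interpolation=cv2.INTER_CUBIC))
E
```

```text
t 14.35 grasp(stand) mm [-84.3  10.  276.6] tool tilt 42.3
scene peak top x,y,z mm [  2.7   5.3 328.8] cog x 5.1 y 9.7 tilt to +x deg 1.7 +y -1.3
side peak top x,y,z mm [ -3.3   0.7 323.4] cog x 2.2 y 1.8 tilt to +x deg 2.3 +y 3.1
t 14.4 F [ 0.212  0.021 -4.093] sd [0. 0. 0.] M [0.42  1.029 0.184] P [ 0.5563 -0.1159  0.2626] sdmm [0. 0. 0.] open 0.16
Fz [-4.09]
z [262.6]
[[-0.717, 0.256, 0.649], [0.179, 0.967, -0.183], [-0.674, -0.015, -0.739]]
```

View pics/z14.png

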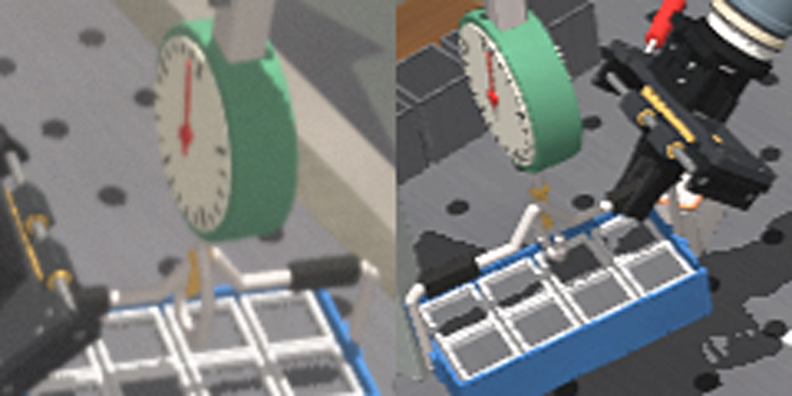

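Call:
{"fn": "carry_out", "kwargs": {
  "grip": [-1,-1,-1],
  "slide": [
    [3.5,-1,2],
    [4,-1,2],
    [4,-1,2]
  ],
  "twist": [
    [0,0,0],
    [0,0,0],
    [0,0,0]
  ]
}}

```text
time_s: 14.7
position: [0.5538, -0.1168, 0.2569]
tcp_rot: [[-0.723, 0.259, 0.64], [0.182, 0.966, -0.185], [-0.666, -0.017, -0.746]]
force: [0.6, 0.9, -3.5]
opening: 0.158
```

```bash
python3 pk.py 15 1;python3 f.py 1; python3 - <<'E'
from h import *
a=load("side15")["color"][180:300,360:480,::-1];b=load("scene15")["color"][140:260,180:300,::-1]
cv2.imwrite("pics/z15.png",cv2.resize(np.hstack([a,b]),None,fx=3.3,fy=3.3,interpolation=cv2.INTER_CUBIC))
E
```

```text
t 14.8 grasp(stand) mm [-86.6   8.7 270.9] tool tilt 41.7
scene peak top x,y,z mm [  0.4   3.9 328. ] cog x 2.6 y 8.1 tilt to +x deg 1.8 +y -0.9
side peak top x,y,z mm [  6.4  -2.6 324.3] cog x 2.7 y -0.0 tilt to +x deg 2.5 +y 2.4
t 14.85 F [-0.007  0.598 -3.525] sd [0. 0. 0.] M [0.505 1.104 0.25 ] P [ 0.5536 -0.1167  0.2568] sdmm [0. 0. 0.] open 0.161
Fz [-3.52]
z [256.8]
[[-0.723, 0.259, 0.64], [0.182, 0.966, -0.185], [-0.666, -0.017, -0.746]]
```

View pics/z15.png

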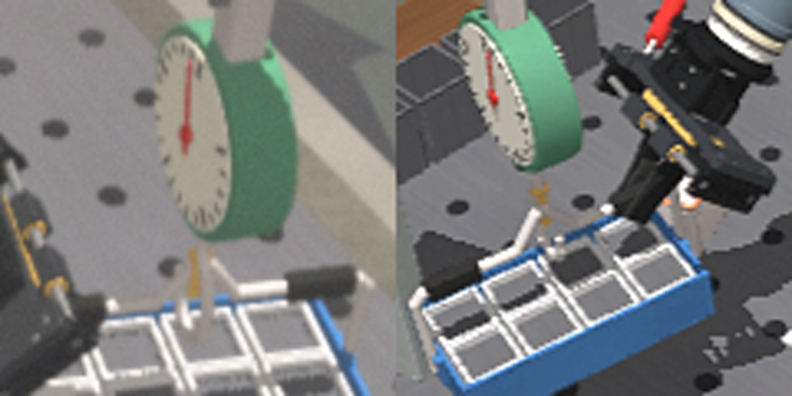

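Call:
{"fn": "carry_out", "kwargs": {
  "grip": [-1,-1,-1,-1],
  "slide": [
    [5,-1,4],
    [6,-1,5],
    [6,-0.5,5],
    [4,0,4]
  ],
  "twist": [
    [0,0,0],
    [0,0,0],
    [0,0,0],
    [0,0,0]
  ]
}}

```text
time_s: 15.25
position: [0.5545, -0.1164, 0.242]
tcp_rot: [[-0.737, 0.266, 0.622], [0.189, 0.964, -0.189], [-0.649, -0.022, -0.76]]
force: [-0.6, 0.4, -4.4]
opening: 0.162
```

```bash
python3 pk.py 16 1;python3 f.py 1; python3 - <<'E'
from h import *
a=load("side16")["color"][180:300,360:480,::-1];b=load("scene16")["color"][140:260,180:300,::-1]
cv2.imwrite("pics/z16.png",cv2.resize(np.hstack([a,b]),None,fx=3.3,fy=3.3,interpolation=cv2.INTER_CUBIC))
E
```

```text
t 15.35 grasp(stand) mm [-85.5   9.4 256.3] tool tilt 40.4
scene peak top x,y,z mm [  7.5   7.6 318.9] cog x 3.5 y 7.7 tilt to +x deg 3.8 +y -1.0
side peak top x,y,z mm [-4.50e+00  3.00e-01  3.21e+02] cog x 0.3 y 0.2 tilt to +x deg 3.5 +y 1.4
t 15.4 F [-0.163  0.255 -4.108] sd [0. 0. 0.] M [0.453 1.042 0.136] P [ 0.5545 -0.1164  0.242 ] sdmm [0. 0. 0.] open 0.16
Fz [-4.11]
z [242.0]
[[-0.737, 0.266, 0.622], [0.189, 0.964, -0.188], [-0.649, -0.021, -0.76]]
```

View pics/z16.png

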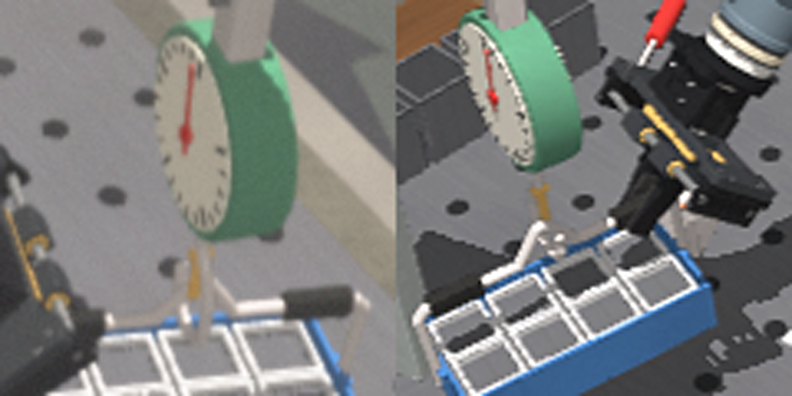

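Call:
{"fn": "carry_out", "kwargs": {
  "grip": [-1,-1,-1,-1],
  "slide": [
    [5,-1,4],
    [6,-2,4],
    [6,-2,4],
    [4,-1,3]
  ],
  "twist": [
    [-0.004,-0.015,-0.005],
    [-0.004,-0.015,-0.005],
    [-0.004,-0.015,-0.005],
    [-0.004,-0.01,-0.005]
  ]
}}

```text
time_s: 15.8
position: [0.5588, -0.1152, 0.246]
tcp_rot: [[-0.736, 0.251, 0.629], [0.17, 0.967, -0.188], [-0.655, -0.032, -0.755]]
force: [0.6, -0.4, -3.4]
opening: 0.156
```

```bash
python3 pk.py 17 1;python3 f.py 1; python3 - <<'E'
from h import *
a=load("side17")["color"][180:300,360:480,::-1];b=load("scene17")["color"][140:260,180:300,::-1]
cv2.imwrite("pics/z17.png",cv2.resize(np.hstack([a,b]),None,fx=3.3,fy=3.3,interpolation=cv2.INTER_CUBIC))
E
```

```text
t 15.9 grasp(stand) mm [-81.5  11.3 260.4] tool tilt 40.9
scene peak top x,y,z mm [  5.5   8.3 321.9] cog x 3.9 y 11.8 tilt to +x deg 2.8 +y -1.1
side peak top x,y,z mm [ 5.500e+00 -3.000e-01  3.257e+02] cog x 3.2 y 3.4 tilt to +x deg 3.1 +y 3.1
t 15.95 F [ 1.178  0.289 -3.628] sd [0. 0. 0.] M [0.349 1.1   0.074] P [ 0.5589 -0.1153  0.246 ] sdmm [0. 0. 0.] open 0.161
Fz [-3.63]
z [246.0]
[[-0.736, 0.252, 0.629], [0.17, 0.967, -0.188], [-0.655, -0.031, -0.755]]
```

View pics/z17.png

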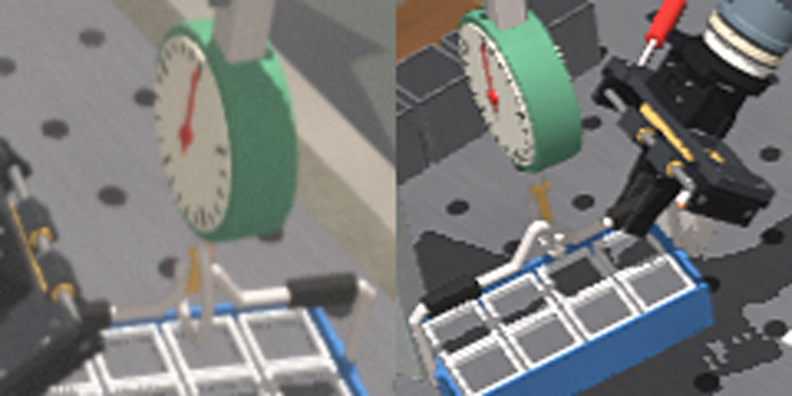

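Call:
{"fn": "carry_out", "kwargs": {
  "grip": [-1,-1,-1],
  "slide": [
    [5.5,-2.5,0.5],
    [6,-3,0.5],
    [6,-3,1]
  ],
  "twist": [
    [0,0,0],
    [0,0,0],
    [0,0,0]
  ]
}}

```text
time_s: 16.25
position: [0.5484, -0.1193, 0.2421]
tcp_rot: [[-0.745, 0.255, 0.617], [0.173, 0.966, -0.19], [-0.645, -0.035, -0.764]]
force: [0.8, -0.1, -2.6]
opening: 0.158
```

```bash
python3 pk.py 18 1
```

```text
t 16.35 grasp(stand) mm [-91.    5.1 256.4] tool tilt 40.0
scene peak top x,y,z mm [ -4.    2.4 321.4] cog x 1.4 y 4.9 tilt to +x deg 3.4 +y 0.0
side peak top x,y,z mm [  8.   -3.  323.1] cog x 1.8 y -2.8 tilt to +x deg 4.3 +y 2.5
```

Call:
{"fn": "carry_out", "kwargs": {
  "grip": [-1,-1,-1,-1,-1],
  "slide": [
    [4,-0.5,4],
    [4,-0.5,4.5],
    [4,-0.5,4.5],
    [4,-0.5,4.5],
    [3,-0.5,3]
  ],
  "twist": [
    [0,0,0],
    [0,0,0],
    [0,0,0],
    [0,0,0],
    [0,0,0]
  ]
}}

```text
time_s: 16.85
position: [0.5516, -0.1205, 0.2258]
tcp_rot: [[-0.758, 0.262, 0.598], [0.181, 0.964, -0.194], [-0.627, -0.039, -0.778]]
force: [0.7, -0.3, -3.8]
opening: 0.158
```

```bash
python3 pk.py 19 1;python3 f.py 1; python3 - <<'E'
from h import *
a=load("side19")["color"][180:300,360:480,::-1];b=load("scene19")["color"][140:260,180:300,::-1]
cv2.imwrite("pics/z19.png",cv2.resize(np.hstack([a,b]),None,fx=3.3,fy=3.3,interpolation=cv2.INTER_CUBIC))
E
```

```text
t 16.95 grasp(stand) mm [-87.1   4.9 240.5] tool tilt 38.7
scene peak top x,y,z mm [ -6.1  11.  307.2] cog x 0.0 y 3.7 tilt to +x deg 5.9 +y 0.8
side peak top x,y,z mm [ -6.1   2.8 296.8] cog x -2.5 y -3.7 tilt to +x deg 5.2 +y 3.4
t 17.0 F [ 0.352  0.346 -3.502] sd [0. 0. 0.] M [ 3.640e-01  1.017e+00 -1.000e-03] P [ 0.5514 -0.1204  0.2259] sdmm [0. 0. 0.] open 0.156
Fz [-3.5]
z [225.9]
[[-0.758, 0.262, 0.598], [0.181, 0.964, -0.193], [-0.627, -0.039, -0.778]]
```

View pics/z19.png

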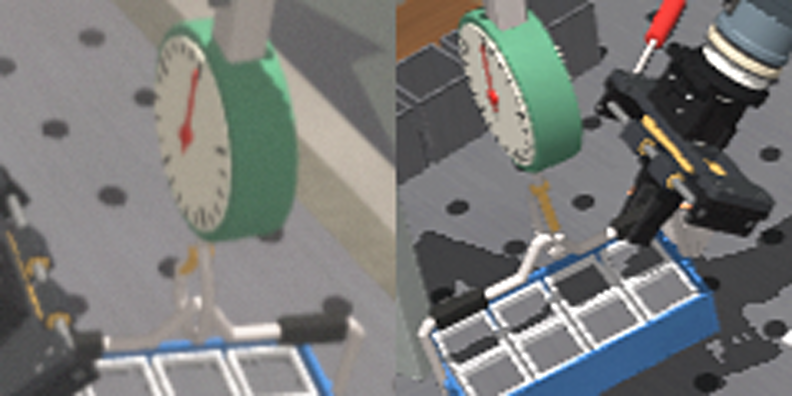

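Call:
{"fn": "carry_out", "kwargs": {
  "grip": [-1],
  "slide": [
    [4,0,-2]
  ],
  "twist": [
    [0,-0.1,0]
  ]
}}

```text
time_s: 17.1
position: [0.5575, -0.1144, 0.2505]
tcp_rot: [[-0.724, 0.274, 0.633], [0.174, 0.961, -0.216], [-0.667, -0.046, -0.744]]
force: [0.6, 0.0, -4.0]
opening: 0.155
```

```bash
python3 pk.py 20 1;python3 f.py 4;python3 pk.py 20b 1
```

```text
t 17.2 grasp(stand) mm [-82.2  12.9 268.4] tool tilt 42.1
scene peak top x,y,z mm [ -1.2   9.7 327.6] cog x 1.6 y 9.7 tilt to +x deg 8.3 +y 1.5
side peak top x,y,z mm [ -1.2   6.8 325.3] cog x 0.6 y 2.0 tilt to +x deg 8.1 +y 2.5
t 17.4 F [ 0.156 -0.351 -4.377] sd [0.28 0.49 0.34] M [ 0.318  1.112 -0.112] P [ 0.5581 -0.1136  0.2525] sdmm [0.29 0.16 0.62] open 0.161
Fz [-4.38, -4.9, -3.94, -4.29]
z [253.5, 252.7, 252.2, 251.8]
[[-0.723, 0.271, 0.636], [0.171, 0.961, -0.216], [-0.67, -0.047, -0.741]]
t 17.5 grasp(stand) mm [-83.3  13.2 265.7] tool tilt 41.8
scene peak top x,y,z mm [  3.7  10.3 325.3] cog x 3.2 y 10.1 tilt to +x deg 8.1 +y -0.6
side peak top x,y,z mm [ -2.3   7.  323.9] cog x 1.7 y 2.6 tilt to +x deg 8.9 +y 3.4
```

```bash
python3 f.py 6;python3 pk.py 20c 1; python3 -c "
from rig import bot
import numpy as np
s=bot.read_state();print(np.round(s['joint_positions'],2),np.round(s['qvel'],2),np.round(s['tau'],2))"
```

```text
t 17.8 F [ 0.321 -0.23  -4.162] sd [0.28 0.6  0.53] M [ 0.372  1.133 -0.045] P [ 0.5578 -0.1135  0.2519] sdmm [0.07 0.02 0.15] open 0.155
Fz [-3.49, -3.68, -4.74, -4.92, -3.85, -4.3]
z [251.7, 251.7, 251.8, 251.9, 252.0, 252.1]
[[-0.723, 0.272, 0.635], [0.172, 0.961, -0.215], [-0.669, -0.046, -0.742]]
t 17.9 grasp(stand) mm [-83.1  13.3 266.3] tool tilt 41.8
scene peak top x,y,z mm [ -2.1   9.1 325.6] cog x 1.9 y 9.3 tilt to +x deg 7.6 +y -1.6
side peak top x,y,z mm [ -2.1   7.2 323.9] cog x 1.8 y 1.8 tilt to +x deg 8.6 +y 3.6
[ -25.08   15.81  120.25   64.9     4.7  -163.52] [-0.01 -0.17 -0.03  0.04  0.08 -0.09] [  0.21 -29.76 -14.72   0.21  -1.14  -0.05]
```

```bash
python3 - <<'E'
from h import *
a=load("side20c")["color"][220:300,380:460,::-1];b=load("scene20c")["color"][170:250,190:270,::-1]
cv2.imwrite("pics/z20.png",cv2.resize(np.hstack([a,b]),None,fx=5,fy=5,interpolation=cv2.INTER_CUBIC))
E
```

```text
(no output)
```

View pics/z20.png

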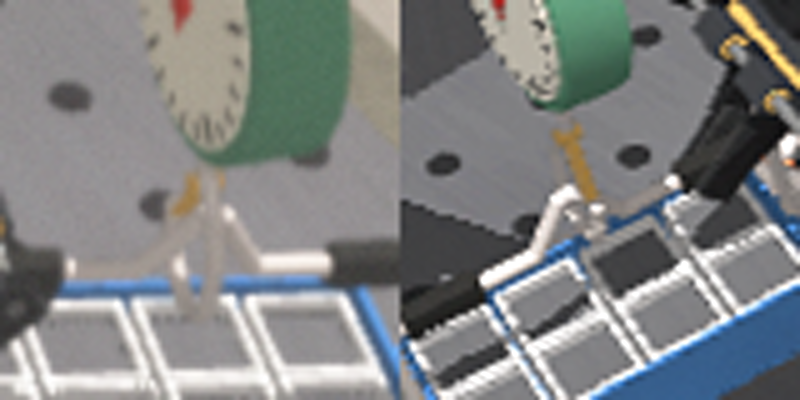

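```bash
python3 - <<'E'
from pk import *
c=load("scene20c");d=load("side20c")
for z in (.28,.285,.29): print(z,(st(grow(c,(223.6,209),z))*1e3).round(1),(st(grow(d,(423,262),z))*1e3).round(1))
# kink flank and straight-part profile, split by depth clusters, y window tight around handle
for n,c,yo in (("scene",c,9.5),("side",d,2)):
    W=st(cloud(c))*1e3
    m=(abs(W[...,1]-yo)<9)&(W[...,2]>225)&(W[...,2]<300)&(W[...,0]>-70)&(W[...,0]<130)
    P=W[m]
    print(n,[(int(x),int(np.median(q[:,1])),int(np.percentile(q[:,2],85)),len(q)) for x in range(-66,130,6) for q in [P[(P[:,0]>=x)&(P[:,0]<x+6)]] if len(q)>1])
E
```

```text
0.28 [  6.9   6.9 280. ] [ 17.7  14.1 280. ]
0.285 [  8.8  12.2 285. ] [ 15.3   9.7 285. ]
0.29 [ 10.8  17.5 290. ] [ 13.    5.3 290. ]
scene [(-66, 16, 273, 10), (-60, 15, 271, 12), (-54, 15, 271, 7), (-48, 14, 266, 5), (-42, 13, 264, 5), (-36, 12, 266, 10), (-30, 13, 263, 8), (-24, 10, 263, 4), (-18, 14, 270, 6), (-12, 13, 278, 6), (-6, 12, 298, 11), (0, 12, 294, 21), (6, 12, 289, 8), (12, 12, 288, 10), (18, 11, 282, 12), (24, 11, 274, 15), (30, 9, 261, 13), (36, 8, 252, 7), (42, 9, 253, 7), (48, 6, 251, 8), (54, 7, 248, 5), (60, 7, 250, 9), (66, 10, 252, 9), (72, 9, 254, 16), (78, 8, 254, 16), (84, 9, 251, 16), (90, 7, 252, 14), (96, 8, 249, 15), (102, 8, 249, 14), (108, 7, 247, 16), (114, 6, 248, 12), (120, 4, 243, 11), (126, 5, 239, 6)]
side [(-66, 4, 274, 17), (-60, 6, 272, 18), (-54, 5, 269, 7), (-48, 7, 268, 12), (-42, 5, 267, 8), (-36, 7, 264, 10), (-30, 6, 265, 9), (-24, 6, 265, 14), (-18, 6, 269, 18), (-12, 6, 275, 14), (-6, 5, 281, 36), (0, 5, 288, 31), (6, 5, 289, 4), (12, 3, 289, 3), (18, 3, 285, 18), (24, 2, 277, 15), (30, 2, 264, 17), (36, 2, 256, 9), (42, 1, 256, 9), (48, 0, 254, 10), (54, 0, 252, 10), (60, 1, 250, 10), (66, 0, 252, 18), (72, -1, 254, 27), (78, -2, 254, 18), (84, -1, 253, 21), (90, -3, 251, 23), (96, -3, 251, 21), (102, -3, 250, 24), (108, -2, 250, 22), (114, -3, 250, 17), (120, -4, 241, 11), (126, -2, 239, 8)]
```

Call:
{"fn": "carry_out", "kwargs": {
  "grip": [-1,-1],
  "slide": [
    [4,-1.5,-1],
    [4,-1.5,-1]
  ],
  "twist": [
    [0,0.02,0],
    [0,0.02,0]
  ]
}}

```text
time_s: 18.1
position: [0.5506, -0.1137, 0.2485]
tcp_rot: [[-0.746, 0.271, 0.608], [0.182, 0.962, -0.206], [-0.64, -0.044, -0.767]]
force: [-0.8, 0.7, -3.6]
opening: 0.157
```

```bash
cat > q.py <<'E'
import sys
from pk import *
k=sys.argv[1];snap(k,("scene","side"))
s=bot.read_state();R=np.array(s["tcp_rot"]);g=st(np.array(s["position"])-.019*R[:,2])*1e3
print("t",s["time_s"],"grasp",g.round(1),"tilt",np.degrees(np.arcsin(R[:2,2]@X[:2])).round(1),"yaw",np.degrees(np.arctan2(-R[0,1],R[1,1])).round(1),"J",np.round(s["joint_positions"],1),"F",np.round(s["force"],1))
for n,b in (("scene",4),("side",-4)):
    W=st(cloud(load(n+k)))*1e3;W[...,1]-=b
    yo=g[1]-5
    m=(abs(W[...,1]-yo)<9)&(W[...,2]>g[2]-45)&(W[...,2]<g[2]+35)&(W[...,0]>-70)&(W[...,0]<130)
    P=W[m]
    r=np.array([(x+3,np.median(q[:,1]),np.percentile(q[:,2],85)) for x in range(-66,130,6) for q in [P[(P[:,0]>=x)&(P[:,0]<x+6)]] if len(q)>1])
    print(n,"z:",r[:,2].astype(int).tolist())
    # kink flanks: x where profile is midway, y at peak
    A=r[(r[:,0]>-70)&(r[:,0]<130)]
    nn=top(load(n+k))[1]@RS; print("   tilt",np.degrees(nn[:2]).round(1),"y near0",np.median(r[abs(r[:,0]-5)<20,1]).round(1))
from h import *
a=load("side"+k)["color"][180:300,370:490,::-1];b=load("scene"+k)["color"][140:260,180:300,::-1]
cv2.imwrite(f"pics/q{k}.png",cv2.resize(np.hstack([a,b]),None,fx=3.3,fy=3.3,interpolation=cv2.INTER_CUBIC))
E
python3 q.py 21
```

```text
t 18.2 grasp [-89.5  11.4 263.3] tilt 39.7 yaw -15.7 J [ -25.4   15.4  119.8   40.6    6.6 -139.5] F [ 0.6 -0.2 -4.3]
scene z: [269, 263, 260, 260, 257, 259, 257, 265, 268, 279, 295, 293, 281, 276, 264, 253, 247, 245, 242, 243, 239, 242, 244, 242, 241, 240, 240, 241, 238, 236, 228]
   tilt [10.5  0.5] y near0 7.0
side z: [267, 262, 262, 262, 260, 259, 259, 266, 269, 275, 282, 282, 285, 266, 253, 245, 245, 244, 243, 241, 240, 244, 243, 243, 241, 239, 239, 237, 237, 228, 225]
   tilt [11.1  2.4] y near0 8.1
```

Call:
{"fn": "carry_out", "kwargs": {
  "grip": [-1,-1,-1],
  "slide": [
    [3.5,-2,2.5],
    [3.5,-2,2.5],
    [3,-1.5,2.5]
  ],
  "twist": [
    [0,0.005,0],
    [0,0.005,0],
    [0,0,0]
  ]
}}

```text
time_s: 18.5
position: [0.5473, -0.1185, 0.2378]
tcp_rot: [[-0.751, 0.268, 0.604], [0.179, 0.962, -0.204], [-0.636, -0.045, -0.771]]
force: [0.0, -0.3, -4.0]
opening: 0.156
```

```bash
python3 q.py 22
```

```text
t 18.6 grasp [-92.2   6.  251.8] tilt 39.2 yaw -15.6 J [ -26.4   16.6  120.7   54.2    6.  -154. ] F [-0.7 -0.5 -3.8]
scene z: [258, 250, 250, 251, 247, 246, 248, 255, 262, 267, 272, 269, 261, 248, 239, 232, 232, 230, 230, 229, 229, 230, 231, 227, 226, 224, 227, 224, 224, 215]
   tilt [11.2 -0.2] y near0 1.3
side z: [257, 252, 250, 247, 247, 248, 250, 256, 262, 266, 268, 270, 270, 251, 248, 237, 233, 233, 231, 229, 227, 233, 232, 229, 228, 229, 227, 226, 226, 221, 215]
   tilt [11.7  2.7] y near0 3.0
```

View pics/q22.png

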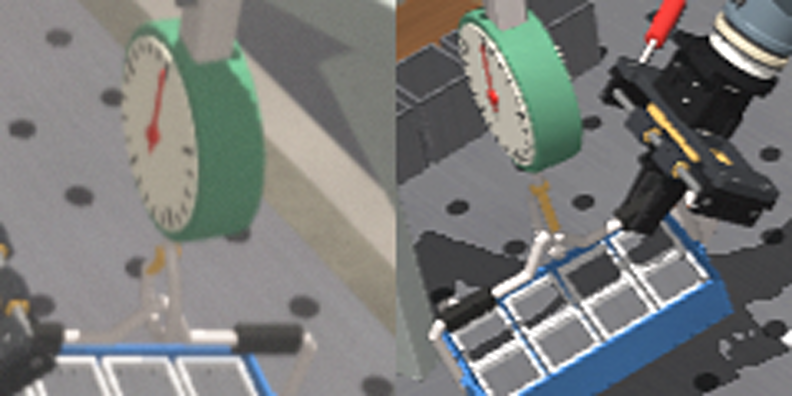

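Call:
{"fn": "carry_out", "kwargs": {
  "grip": [-1,-1,-1],
  "slide": [
    [2,0,2],
    [2.5,0,2.5],
    [2,0,2]
  ],
  "twist": [
    [0,0.015,0],
    [0,0.015,0],
    [0,0.01,0]
  ]
}}

```text
time_s: 18.9
position: [0.546, -0.1181, 0.2283]
tcp_rot: [[-0.775, 0.27, 0.572], [0.191, 0.962, -0.195], [-0.603, -0.042, -0.797]]
force: [0.7, -0.1, -3.5]
opening: 0.161
```

```bash
python3 q.py 23
```

```text
t 19.0 grasp [-92.4   6.1 243.4] tilt 36.9 yaw -15.7 J [ -26.1   17.3  119.6   35.8    7.5 -135.3] F [ 0.2 -0.8 -3.4]
scene z: [248, 242, 241, 238, 234, 235, 239, 244, 249, 272, 257, 255, 248, 238, 224, 219, 219, 217, 216, 215, 217, 217, 216, 213, 210, 210, 209, 207, 201]
   tilt [13.4 -0.9] y near0 1.0
side z: [246, 241, 241, 238, 238, 234, 240, 246, 248, 255, 257, 259, 255, 236, 235, 222, 221, 219, 217, 214, 214, 218, 216, 216, 215, 213, 212, 210, 208, 202]
   tilt [13.3  2. ] y near0 1.5
```

View pics/q23.png

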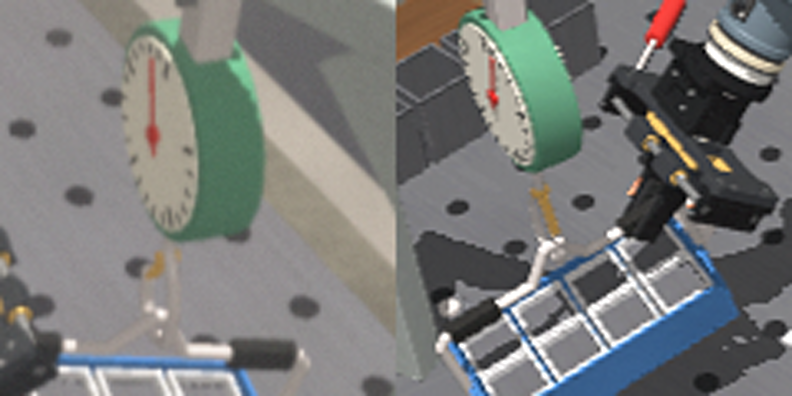

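Call:
{"fn": "carry_out", "kwargs": {
  "grip": [-1,-1,-1],
  "slide": [
    [2,0.5,2.5],
    [2,1,2.5],
    [2,0.5,2.5]
  ],
  "twist": [
    [0.005,0.005,0.007],
    [0.005,0.005,0.007],
    [0.005,0.005,0.007]
  ]
}}

```text
time_s: 19.3
position: [0.5466, -0.1164, 0.2199]
tcp_rot: [[-0.775, 0.296, 0.558], [0.215, 0.954, -0.207], [-0.594, -0.04, -0.803]]
force: [-2.1, 1.1, -1.3]
opening: 0.155
```

```bash
python3 q.py 24; python3 f.py 3
```

```text
t 19.4 grasp [-92.1   8.2 235. ] tilt 36.2 yaw -17.2 J [ -25.    18.4  119.5   26.1    6.3 -123.7] F [-2.7 -0.1 -2. ]
scene z: [239, 233, 230, 229, 228, 229, 230, 235, 239, 249, 248, 246, 236, 223, 217, 208, 209, 209, 207, 201, 208, 205, 205, 201, 202, 201, 199, 199]
   tilt [13.1  0.5] y near0 0.5
side z: [238, 232, 229, 230, 228, 226, 231, 235, 238, 244, 247, 248, 248, 228, 225, 212, 209, 209, 206, 205, 205, 209, 207, 205, 204, 202, 202, 197, 197]
   tilt [14.   0.9] y near0 1.4
t 19.55 F [-1.98  -0.166 -1.722] sd [0.26 0.35 0.52] M [ 0.265  0.819 -0.053] P [ 0.5465 -0.1165  0.2198] sdmm [0.01 0.04 0.03] open 0.154
Fz [-1.22, -2.44, -1.5]
z [219.7, 219.8, 219.8]
[[-0.775, 0.296, 0.558], [0.215, 0.954, -0.207], [-0.594, -0.041, -0.803]]
```

View pics/q24.png

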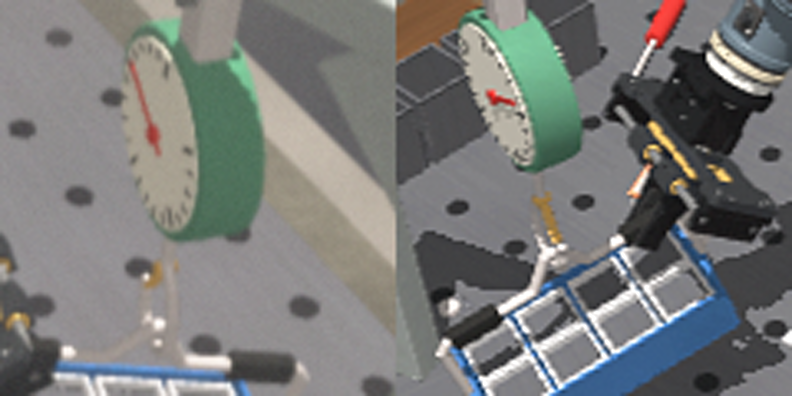

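Call:
{"fn": "carry_out", "kwargs": {
  "grip": [-1,-1],
  "slide": [
    [3.5,0,0.5],
    [3.5,0,0.5]
  ],
  "twist": [
    [0,0.01,0],
    [0,0.01,0]
  ]
}}

```text
time_s: 19.75
position: [0.5444, -0.1168, 0.2175]
tcp_rot: [[-0.782, 0.296, 0.548], [0.217, 0.954, -0.207], [-0.584, -0.043, -0.81]]
force: [6.1, 1.0, -1.4]
opening: 0.155
```

```bash
python3 q.py 25; python3 f.py 3
```

```text
t 19.85 grasp [-93.8   7.3 233. ] tilt 35.5 yaw -17.3 J [ -25.1   18.4  119.4   22.1    6.9 -119.7] F [ 2.2 -0.9 -1.9]
scene z: [229, 228, 227, 228, 224, 224, 228, 233, 234, 246, 247, 242, 236, 218, 207, 206, 201, 203, 201, 200, 204, 201, 199, 196, 196, 194, 193]
   tilt [15.   0.7] y near0 -0.4
side z: [232, 230, 229, 229, 225, 225, 227, 233, 239, 244, 245, 246, 245, 226, 218, 210, 207, 206, 204, 202, 204, 203, 203, 201, 200, 199, 198, 196, 194]
   tilt [14.8  3. ] y near0 0.1
t 20.0 F [ 4.253 -1.193 -2.089] sd [0.46 0.2  0.73] M [ 0.041 -0.104  0.069] P [ 0.5444 -0.117   0.2175] sdmm [0.02 0.01 0.04] open 0.16
Fz [-1.62, -1.53, -3.12]
z [217.5, 217.5, 217.5]
[[-0.782, 0.297, 0.548], [0.218, 0.954, -0.207], [-0.584, -0.042, -0.81]]
```

View pics/q25.png

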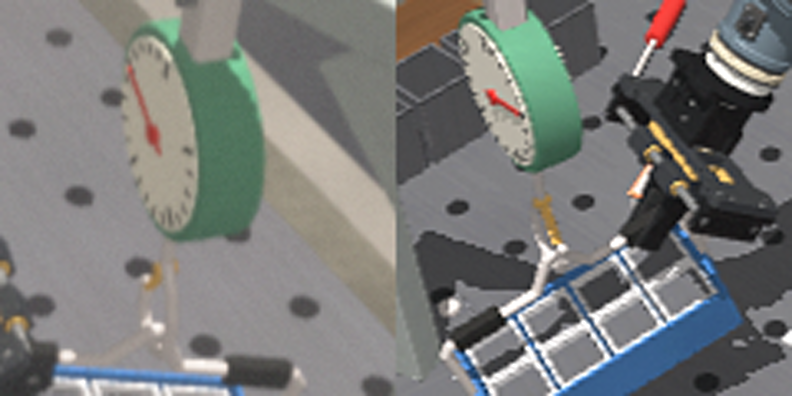

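Call:
{"fn": "carry_out", "kwargs": {
  "grip": [-1,-1],
  "slide": [
    [0.8,0,2.8],
    [1,0,2.8]
  ],
  "twist": [
    [0,0,0],
    [0,0,0]
  ]
}}

```text
time_s: 20.2
position: [0.5447, -0.1169, 0.2112]
tcp_rot: [[-0.783, 0.297, 0.546], [0.219, 0.954, -0.205], [-0.582, -0.041, -0.812]]
force: [-0.6, -1.4, -0.3]
opening: 0.159
```

```bash
python3 q.py 26; python3 f.py 4
```

```text
t 20.3 grasp [-93.6   7.3 226.3] tilt 35.3 yaw -17.3 J [ -25.1   19.3  119.7   25.7    6.1 -123.2] F [-2.3 -0.   0.2]
scene z: [229, 223, 221, 218, 218, 219, 220, 224, 231, 239, 236, 237, 224, 215, 203, 199, 200, 197, 193, 193, 197, 194, 192, 191, 187, 187, 185, 190]
   tilt [14.9 -2.5] y near0 -1.0
side z: [228, 223, 221, 220, 218, 216, 221, 227, 231, 234, 239, 239, 219, 211, 200, 199, 198, 194, 195, 195, 197, 195, 193, 193, 193, 189, 186, 185]
   tilt [14.7  1.7] y near0 1.2
t 20.5 F [-2.082  0.315 -0.978] sd [0.8  0.34 0.38] M [ 0.157  0.519 -0.076] P [ 0.5447 -0.1169  0.2111] sdmm [0.02 0.01 0.09] open 0.158
Fz [-0.57, -1.17, -1.5, -0.68]
z [211.0, 211.1, 211.2, 211.2]
[[-0.783, 0.297, 0.546], [0.219, 0.954, -0.205], [-0.582, -0.041, -0.812]]
```

View pics/q26.png

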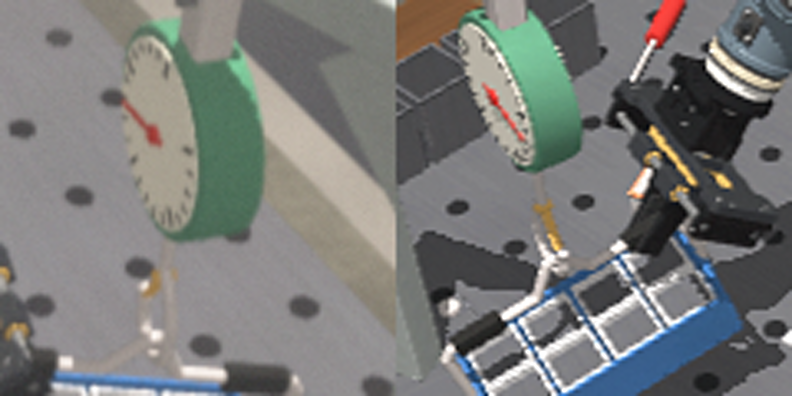

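Call:
{"fn": "carry_out", "kwargs": {
  "grip": [-1,-1],
  "slide": [
    [1.4,0,1.4],
    [1.4,0,1.4]
  ],
  "twist": [
    [0,0.005,0],
    [0,0.005,0]
  ]
}}

```text
time_s: 20.7
position: [0.5445, -0.1171, 0.2079]
tcp_rot: [[-0.788, 0.297, 0.539], [0.22, 0.954, -0.204], [-0.575, -0.042, -0.817]]
force: [0.5, 1.0, 0.9]
opening: 0.158
```

```bash
python3 q.py 27; python3 f.py 12
```

```text
t 20.8 grasp [-93.6   7.1 223.3] tilt 34.8 yaw -17.3 J [ -25.    19.6  119.5   23.6    6.3 -121.2] F [-1.   1.1  1. ]
scene z: [220, 218, 217, 215, 215, 213, 218, 221, 227, 237, 234, 233, 222, 211, 197, 196, 193, 188, 190, 188, 193, 187, 192, 185, 187, 183]
   tilt [15.1  0.2] y near0 -1.8
side z: [226, 220, 217, 218, 214, 216, 216, 223, 229, 232, 235, 236, 231, 210, 206, 196, 193, 194, 192, 190, 192, 194, 191, 190, 188, 187, 184, 182, 180]
   tilt [14.6  2. ] y near0 -0.4
t 21.4 F [0.362 0.386 0.088] sd [0.59 0.24 0.45] M [0.173 0.124 0.131] P [ 0.5445 -0.117   0.2078] sdmm [0.02 0.02 0.02] open 0.156
Fz [-0.74, 1.04, -0.1, 0.25, 0.23, 0.54, -0.42, 0.25, 0.22, 0.21, -0.33, -0.09]
z [207.8, 207.8, 207.8, 207.8, 207.9, 207.8, 207.8, 207.8, 207.9, 207.8, 207.8, 207.8]
[[-0.788, 0.297, 0.539], [0.22, 0.954, -0.203], [-0.575, -0.042, -0.817]]
```

```bash
cat > ptr.py <<'E'
import sys
from pk import *
def ptr(c,side):
    H=hsv(c);m=(cv2.inRange(H,(0,110,90),(8,255,255))|cv2.inRange(H,(170,110,90),(180,255,255)))>0
    q=[]
    p0=np.array(c["position"]);xs=.0205*side
    for v,u in np.argwhere(m):
        r=np.array([(u-c["cx"])/c["fx"],-(v-c["cy"])/c["fy"],-1.])@np.array(c["rotation"]).T
        P0=st(p0);d=r@RS;t=(xs-P0[0])/d[0];X_=P0+t*d
        if abs(X_[1])<.07 and abs(X_[2]-.425)<.07: q.append(X_[1:]*1e3)
    q=np.array(q);
    # pointer line: PCA, direction from hub (dense/wide end) 
    mu=q.mean(0);V=np.linalg.svd(q-mu)[2][0]
    far=q[np.argmax(np.hypot(*(q-[4*side*0,425]).T))]
    if V@(far-mu)<0:V=-V
    # clockwise from +x looking toward -x: y axis points right? viewer at +x looking -x: right = +y
    return np.degrees(np.arctan2(V[0],V[1])),len(q),mu,far
if __name__=="__main__":
    for k in sys.argv[1:]:
        for n,sd in(("scene",1),("side",-1)):
            a,n_,mu,far=ptr(load(n+k),sd);print(k,n,"ptr deg",a.round(1),"-> mm",(a/300*61.3).round(1),n_,mu.round(1),far.round(1))
E
python3 ptr.py 0 12 22 23 24 25 26 27
```

```text
0 scene ptr deg -0.4 -> mm -0.1 24 [ -5.6 434.5] [ -4. 470.]
0 side ptr deg -0.5 -> mm -0.1 34 [  3.7 436.2] [  3.5 471.4]
12 scene ptr deg -0.4 -> mm -0.1 24 [ -5.6 434.5] [ -4. 470.]
12 side ptr deg -0.4 -> mm -0.1 35 [  3.7 434.5] [  3.5 471.4]
22 scene ptr deg -0.4 -> mm -0.1 24 [ -5.6 434.5] [ -4. 470.]
22 side ptr deg -0.4 -> mm -0.1 35 [  3.7 435.4] [  3.5 471.4]
23 scene ptr deg 21.1 -> mm 4.3 18 [ -1.5 430.9] [ 11.8 467. ]
23 side ptr deg 16.2 -> mm 3.3 25 [  4.7 424.3] [ 13.8 452.4]
24 scene ptr deg 63.7 -> mm 13.0 20 [  4.9 426. ] [ 36.  440.7]
24 side ptr deg 66.6 -> mm 13.6 25 [ 11.2 424. ] [ 44.7 440.1]
25 scene ptr deg 72.1 -> mm 14.7 24 [ 10.1 425.9] [ 46.  437.4]
25 side ptr deg 73.2 -> mm 15.0 27 [ 13.3 423.6] [ 49.4 436.2]
26 scene ptr deg 102.7 -> mm 21.0 27 [  9.4 417.2] [ 41.8 408.4]
26 side ptr deg 107.8 -> mm 22.0 28 [ 11.  417.9] [ 45.8 406.6]
27 scene ptr deg 122.7 -> mm 25.1 29 [  7.  412.7] [ 37.5 395.4]
27 side ptr deg 125.4 -> mm 25.6 27 [ 11.4 414.8] [ 41.6 393.5]
```

Call:
{"fn": "carry_out", "kwargs": {
  "grip": [-1,-0.9,-0.8],
  "slide": [
    [-0.9,0,-1.2],
    [0,0,0],
    [0,0,0]
  ],
  "twist": [
    [0,0,0],
    [0,0,0],
    [0,0,0]
  ]
}}

```text
time_s: 21.7
position: [0.5444, -0.117, 0.2094]
tcp_rot: [[-0.788, 0.297, 0.539], [0.22, 0.954, -0.203], [-0.575, -0.042, -0.817]]
force: [0.5, 0.3, -1.0]
opening: 0.158
```

```bash
python3 q.py 28; python3 ptr.py 28; python3 f.py 8
```

```text
t 21.8 grasp [-93.7   7.1 224.9] tilt 34.8 yaw -17.3 J [ -25.    19.4  119.4   22.5    6.6 -120.1] F [ 1.1 -0.  -1.1]
scene z: [224, 221, 219, 220, 215, 216, 219, 222, 229, 238, 240, 233, 225, 208, 198, 196, 193, 193, 192, 188, 192, 190, 188, 188, 186, 185, 185]
   tilt [14.5  0. ] y near0 -1.3
side z: [225, 223, 219, 217, 217, 215, 220, 225, 231, 235, 236, 237, 232, 214, 208, 199, 197, 195, 194, 192, 191, 196, 194, 193, 191, 188, 186, 184, 185]
   tilt [15.   2.2] y near0 0.9
28 scene ptr deg 115.6 -> mm 23.6 29 [  6.9 414.7] [ 39.  399.7]
28 side ptr deg 116.4 -> mm 23.8 29 [ 13.5 415.5] [ 43.7 400. ]
t 22.2 F [ 0.897 -0.157 -0.062] sd [0.37 0.26 0.43] M [0.186 0.128 0.111] P [ 0.5445 -0.117   0.2093] sdmm [0.01 0.02 0.02] open 0.159
Fz [-0.21, 0.02, -0.62, -0.12, -0.65, 0.77, 0.27, 0.04]
z [209.4, 209.3, 209.4, 209.3, 209.4, 209.3, 209.3, 209.3]
[[-0.788, 0.297, 0.539], [0.22, 0.954, -0.203], [-0.575, -0.042, -0.817]]
```

Call:
{"fn": "carry_out", "kwargs": {
  "grip": [-0.75,-0.72,-0.7],
  "slide": [
    [0,0,0],
    [0,0,0],
    [0,0,0]
  ],
  "twist": [
    [0,0,0],
    [0,0,0],
    [0,0,0]
  ]
}}

```text
time_s: 22.5
position: [0.5445, -0.117, 0.2093]
tcp_rot: [[-0.788, 0.297, 0.539], [0.22, 0.954, -0.203], [-0.575, -0.042, -0.817]]
force: [0.1, 1.1, -0.1]
opening: 0.156
```

```bash
python3 q.py 29; python3 ptr.py 29; python3 f.py 4
```

```text
t 22.6 grasp [-93.6   7.1 224.9] tilt 34.8 yaw -17.3 J [ -25.    19.4  119.4   22.5    6.6 -120.1] F [ 1.5 -0.2 -0.3]
scene z: [221, 222, 219, 217, 217, 215, 220, 222, 227, 238, 237, 231, 223, 211, 199, 197, 195, 195, 193, 192, 194, 191, 193, 188, 187, 184, 186]
   tilt [15.3 -1.1] y near0 -1.7
side z: [228, 222, 221, 218, 218, 215, 222, 223, 228, 234, 237, 236, 213, 207, 199, 199, 197, 194, 194, 194, 197, 193, 191, 191, 189, 189, 185, 182]
   tilt [15.3  1.8] y near0 0.0
29 scene ptr deg 115.6 -> mm 23.6 29 [  6.9 414.7] [ 39.  399.7]
29 side ptr deg 118.0 -> mm 24.1 29 [ 11.6 416.4] [ 43.7 400. ]
t 22.8 F [0.863 0.685 0.062] sd [0.47 0.25 0.42] M [0.189 0.137 0.147] P [ 0.5444 -0.117   0.2093] sdmm [0.01 0.01 0.01] open 0.158
Fz [-0.54, 0.09, 0.05, 0.64]
z [209.3, 209.3, 209.3, 209.4]
[[-0.788, 0.297, 0.539], [0.22, 0.954, -0.203], [-0.575, -0.042, -0.817]]
```

Call:
{"fn": "carry_out", "kwargs": {
  "grip": [-0.69,-0.685,-0.68],
  "slide": [
    [0,0,0],
    [0,0,0],
    [0,0,0]
  ],
  "twist": [
    [0,0,0],
    [0,0,0],
    [0,0,0]
  ]
}}

```text
time_s: 23.1
position: [0.5445, -0.1171, 0.2093]
tcp_rot: [[-0.788, 0.297, 0.539], [0.22, 0.954, -0.203], [-0.575, -0.041, -0.817]]
force: [1.2, -0.7, -0.7]
opening: 0.158
```

```bash
python3 q.py 30; python3 ptr.py 30; python3 f.py 2
```

```text
t 23.2 grasp [-93.6   7.  224.8] tilt 34.8 yaw -17.3 J [ -25.    19.4  119.4   22.5    6.6 -120.1] F [-0.1  0.1 -1.5]
scene z: [226, 222, 218, 219, 216, 217, 221, 226, 231, 240, 236, 235, 223, 211, 199, 200, 196, 196, 197, 193, 196, 194, 191, 188, 190, 188, 183]
   tilt [14.1  0.1] y near0 -1.5
side z: [226, 222, 220, 219, 221, 217, 220, 227, 233, 237, 239, 238, 238, 216, 214, 203, 200, 198, 198, 196, 197, 199, 198, 197, 195, 194, 194, 191, 189]
   tilt [13.4  2.9] y near0 0.3
30 scene ptr deg 108.7 -> mm 22.2 28 [  6.5 416.2] [ 40.4 404.1]
30 side ptr deg 104.6 -> mm 21.4 25 [  9.3 418.9] [ 41.1 410.6]
t 23.3 F [ 1.14   0.032 -1.055] sd [0.3  0.18 0.2 ] M [ 0.133  0.266 -0.01 ] P [ 0.5445 -0.1171  0.2093] sdmm [0.01 0.   0.01] open 0.162
Fz [-0.85, -1.26]
z [209.3, 209.3]
[[-0.788, 0.297, 0.539], [0.221, 0.954, -0.204], [-0.575, -0.041, -0.817]]
```

Call:
{"fn": "carry_out", "kwargs": {
  "grip": [-0.68,-0.68,-0.68],
  "slide": [
    [1.3,0,2.8],
    [1.3,0,2.8],
    [1.3,0,2.8]
  ],
  "twist": [
    [0,0.005,0],
    [0,0.005,0],
    [0,0.005,0]
  ]
}}

```text
time_s: 23.6
position: [0.5449, -0.1175, 0.1991]
tcp_rot: [[-0.798, 0.297, 0.525], [0.225, 0.954, -0.199], [-0.56, -0.041, -0.828]]
force: [1.0, -0.3, -0.0]
opening: 0.161
```

```bash
python3 q.py 31; python3 ptr.py 31; python3 f.py 2
```

```text
t 23.7 grasp [-92.7   6.7 214.7] tilt 33.8 yaw -17.3 J [ -25.    20.6  119.2   21.2    6.6 -118.7] F [ 0.  -0.2 -0.2]
scene z: [217, 213, 214, 211, 212, 213, 217, 223, 228, 239, 237, 236, 226, 212, 205, 201, 202, 203, 198, 201, 203, 201, 199, 199, 197, 197, 190, 191, 186]
   tilt [7.8 1.4] y near0 -0.6
side z: [220, 215, 215, 213, 213, 211, 217, 222, 229, 235, 238, 241, 237, 221, 217, 206, 203, 202, 203, 202, 201, 206, 205, 203, 204, 203, 203, 203, 200, 199]
   tilt [7.2 2.7] y near0 -0.3
31 scene ptr deg 109.8 -> mm 22.4 28 [  6.7 415.8] [ 40.4 404.1]
31 side ptr deg 109.8 -> mm 22.4 29 [ 13.7 416.7] [ 45.1 404.4]
t 23.8 F [-0.414 -0.268 -0.486] sd [0.6  0.27 0.1 ] M [ 0.177  0.367 -0.068] P [ 0.545  -0.1175  0.1992] sdmm [0.01 0.   0.08] open 0.159
Fz [-0.58, -0.39]
z [199.1, 199.2]
[[-0.797, 0.297, 0.525], [0.224, 0.954, -0.199], [-0.56, -0.041, -0.827]]
```

View pics/q31.png

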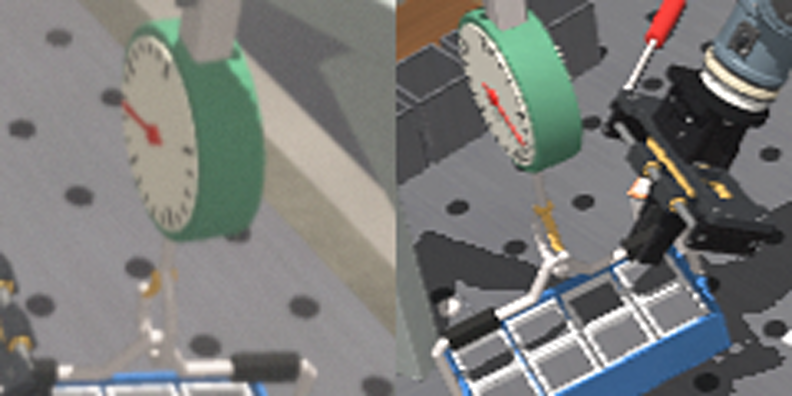

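Call:
{"fn": "carry_out", "kwargs": {
  "grip": [-0.68,-0.68,-0.68],
  "slide": [
    [1,0,2.8],
    [1,0,2.8],
    [1,0,2.8]
  ],
  "twist": [
    [0,0.007,0],
    [0,0.007,0],
    [0,0.007,0]
  ]
}}

```text
time_s: 24.1
position: [0.5461, -0.1181, 0.1898]
tcp_rot: [[-0.81, 0.297, 0.506], [0.23, 0.954, -0.193], [-0.54, -0.04, -0.841]]
force: [-0.8, 0.4, 0.1]
opening: 0.16
```

```bash
python3 q.py 32; python3 ptr.py 32; python3 f.py 3
```

```text
t 24.2 grasp [-90.9   6.4 205.7] tilt 32.4 yaw -17.3 J [ -24.9   21.7  118.5   17.1    7.3 -114.6] F [-0.6 -0.2 -0.2]
scene z: [211, 207, 207, 210, 206, 207, 208, 220, 225, 236, 237, 233, 226, 215, 209, 205, 203, 201, 202, 204, 206, 204, 205, 207, 204, 206, 203, 203, 204, 194]
   tilt [3.7 0.9] y near0 -0.3
side z: [210, 207, 209, 208, 208, 207, 213, 219, 226, 234, 237, 237, 219, 218, 212, 206, 204, 204, 202, 204, 206, 208, 210, 208, 208, 209, 209, 209, 206, 202]
   tilt [2.5 2.7] y near0 0.1
32 scene ptr deg 119.1 -> mm 24.3 29 [  6.6 413.8] [ 39.  399.7]
32 side ptr deg 118.0 -> mm 24.1 26 [ 11.7 416. ] [ 43.7 400. ]
t 24.35 F [-0.463 -0.176  0.025] sd [0.39 0.2  0.55] M [ 0.14   0.426 -0.026] P [ 0.5463 -0.1181  0.19  ] sdmm [0.01 0.01 0.09] open 0.164
Fz [0.79, -0.27, -0.45]
z [189.9, 190.0, 190.1]
[[-0.809, 0.297, 0.507], [0.229, 0.954, -0.193], [-0.541, -0.04, -0.84]]
```

Call:
{"fn": "carry_out", "kwargs": {
  "grip": [-0.675,-0.67,-0.66,-0.65],
  "slide": [
    [0,0,0],
    [0,0,0],
    [0,0,0],
    [0,0,0]
  ],
  "twist": [
    [0,0,0],
    [0,0,0],
    [0,0,0],
    [0,0,0]
  ]
}}

```text
time_s: 24.75
position: [0.5468, -0.1183, 0.1907]
tcp_rot: [[-0.808, 0.297, 0.508], [0.228, 0.954, -0.194], [-0.542, -0.041, -0.839]]
force: [-0.5, -0.1, -0.4]
opening: 0.174
```

```bash
python3 q.py 33; python3 ptr.py 33; python3 f.py 3
```

```text
t 24.85 grasp [-90.5   6.3 206.6] tilt 32.6 yaw -17.3 J [ -24.9   21.6  118.5   17.1    7.3 -114.6] F [-0.1 -0.1 -0.1]
scene z: [210, 207, 208, 206, 206, 206, 209, 217, 224, 237, 238, 232, 223, 216, 210, 203, 205, 204, 204, 202, 207, 208, 209, 208, 209, 207, 206, 208, 206, 202, 190, 197]
   tilt [ 1.2 -2.4] y near0 -0.3
side z: [211, 209, 207, 206, 207, 207, 209, 216, 224, 233, 237, 236, 232, 217, 217, 210, 205, 206, 205, 205, 205, 210, 211, 210, 207, 208, 209, 209, 207, 208, 202, 194, 191]
   tilt [1.5 1.1] y near0 -0.2
33 scene ptr deg 119.1 -> mm 24.3 29 [  6.6 413.8] [ 39.  399.7]
33 side ptr deg 119.9 -> mm 24.5 26 [ 12.2 415.4] [ 43.  397.9]
t 25.0 F [ 0.242 -0.483  0.074] sd [0.4  0.3  0.32] M [0.129 0.312 0.029] P [ 0.5467 -0.1183  0.1906] sdmm [0.03 0.01 0.03] open 0.174
Fz [-0.28, 0.01, 0.5]
z [190.6, 190.6, 190.6]
[[-0.809, 0.297, 0.508], [0.229, 0.954, -0.194], [-0.542, -0.041, -0.839]]
```

Call:
{"fn": "carry_out", "kwargs": {
  "grip": [-0.6,-0.5,-0.3,0,0.3,0.6,1,1,1,1,1],
  "slide": [
    [0,0,0],
    [0,0,0],
    [0,0,0],
    [0,0,0],
    [0,0,0],
    [0,0,0],
    [0,0,0],
    [0,0,0],
    [0,0,0],
    [0,0,0],
    [0,0,0]
  ],
  "twist": [
    [0,0,0],
    [0,0,0],
    [0,0,0],
    [0,0,0],
    [0,0,0],
    [0,0,0],
    [0,0,0],
    [0,0,0],
    [0,0,0],
    [0,0,0],
    [0,0,0]
  ]
}}

```text
time_s: 26.1
position: [0.5467, -0.1183, 0.1906]
tcp_rot: [[-0.809, 0.297, 0.508], [0.229, 0.954, -0.194], [-0.542, -0.041, -0.839]]
force: [-0.1, -0.1, 0.3]
opening: 0.963
```

```bash
python3 q.py 34; python3 ptr.py 34; python3 f.py 2
```

```text
t 26.2 grasp [-90.5   6.3 206.5] tilt 32.6 yaw -17.3 J [ -24.9   21.6  118.5   17.1    7.3 -114.6] F [ 0.2  0.2 -0.2]
scene z: [210, 207, 207, 207, 207, 209, 209, 220, 223, 235, 236, 230, 225, 217, 210, 204, 204, 205, 206, 204, 209, 209, 208, 205, 209, 207, 207, 208, 207, 200, 191, 189]
   tilt [ 1.1 -0.5] y near0 -1.2
side z: [212, 207, 206, 209, 207, 206, 210, 218, 226, 236, 236, 236, 232, 220, 220, 210, 207, 205, 206, 204, 205, 207, 210, 209, 210, 209, 210, 210, 210, 209, 201, 196, 191]
   tilt [1.2 2.4] y near0 0.4
34 scene ptr deg 119.1 -> mm 24.3 29 [  6.6 413.8] [ 39.  399.7]
34 side ptr deg 119.9 -> mm 24.5 26 [ 12.2 415.4] [ 43.  397.9]
t 26.3 F [-0.142 -0.594 -0.47 ] sd [0.5  0.21 0.75] M [0.109 0.321 0.018] P [ 0.5467 -0.1183  0.1906] sdmm [0.02 0.02 0.01] open 0.992
Fz [0.28, -1.22]
z [190.6, 190.6]
[[-0.809, 0.297, 0.508], [0.229, 0.954, -0.194], [-0.542, -0.041, -0.839]]
```

View pics/q34.png

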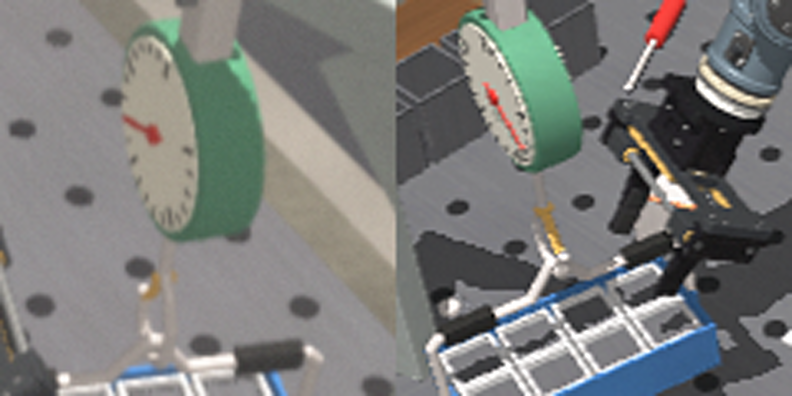

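Call:
{"fn": "carry_out", "kwargs": {
  "grip": [1,1,1,1,1,1],
  "slide": [
    [-3,0,-8],
    [-4,0,-12],
    [-5,0,-15],
    [-5,0,-15],
    [-5,0,-15],
    [-5,0,-15]
  ],
  "twist": [
    [0,0,0],
    [0,0,0],
    [0,0,0],
    [0,0,0],
    [0,0,0],
    [0,0,0]
  ]
}}

```text
time_s: 26.9
position: [0.5257, -0.1083, 0.2718]
tcp_rot: [[-0.812, 0.298, 0.502], [0.231, 0.954, -0.192], [-0.535, -0.04, -0.844]]
force: [-0.2, -0.5, -0.1]
opening: 1.002
```

```bash
python3 q.py 35; python3 ptr.py 35
```

```text
t 27.0 grasp [-111.9   11.3  289.6] tilt 32.4 yaw -17.3 J [ -24.8   10.6  115.2    5.6   21.6 -102.8] F [-0.6 -0.1  0.2]
scene z: [310, 311]
   tilt [ 1.4 -0.6] y near0 2.4
side z: [294, 312, 315, 297]
   tilt [0.9 1.5] y near0 1.5
35 scene ptr deg 119.1 -> mm 24.3 29 [  6.6 413.8] [ 39.  399.7]
35 side ptr deg 119.9 -> mm 24.5 26 [ 12.2 415.4] [ 43.  397.9]
```

View pics/q35.png

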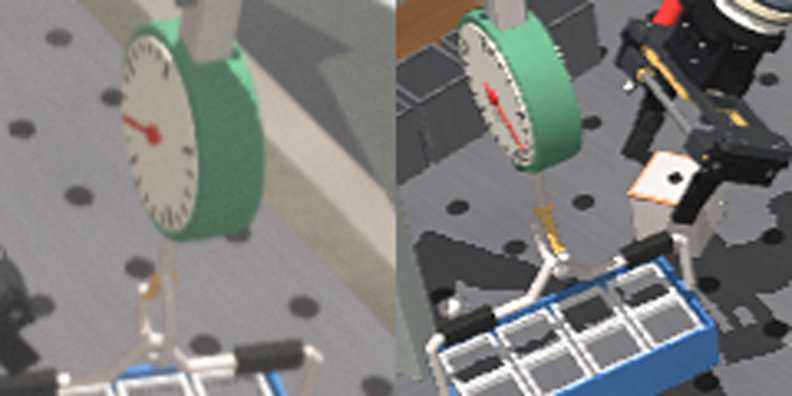

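Call:
{"fn": "carry_out", "kwargs": {
  "grip": [1,1,1,1,1],
  "slide": [
    [0,0,-15],
    [0,0,-15],
    [0,0,-15],
    [0,0,-10],
    [0,0,0]
  ],
  "twist": [
    [0,0,0],
    [0,0,0],
    [0,0,0],
    [0,0,0],
    [0,0,0]
  ]
}}

```text
time_s: 27.5
position: [0.4972, -0.0974, 0.3175]
tcp_rot: [[-0.813, 0.297, 0.501], [0.231, 0.954, -0.191], [-0.535, -0.04, -0.844]]
force: [0.9, 0.9, -0.4]
opening: 1.002
```

```bash
python3 f.py 10; python3 - <<'E'
from tote import *
from pk import *
snap("40");
for n in("scene","side"):
    t=top(load(n+"40"));print(n,"tilt",np.degrees(t[1]@RS)[:2].round(1))
    a=load(n+"0");b=load(n+"40");A=cloud(a);B=cloud(b)
    for nm,m in (("angle/box/tube <.09",(A[...,2]>.012)&(A[...,2]<.09)&(A[...,0]>.2)&(A[...,0]<.8)&(abs(A[...,1])<.6)),):
        lab=cv2.connectedComponentsWithStats(m.astype(np.uint8))
        for i in range(1,lab[0]):
            if lab[2][i,4]>120:
                mm=lab[1]==i; print(n,lab[3][i].round(),lab[2][i,4],A[mm].mean(0).round(3),"changed px",int((abs(a["depth"]-b["depth"])[mm]>.006).sum()))
E
python3 ptr.py 40
python3 - <<'E'
from h import *
a=load("side40")["color"][230:290,390:450,::-1];b=load("scene40")["color"][185:245,200:260,::-1]
cv2.imwrite("pics/z40.png",cv2.resize(np.hstack([a,b]),None,fx=6,fy=6,interpolation=cv2.INTER_CUBIC))
E
```

```text
t 28.0 F [-0.05   0.297  0.142] sd [0.51 0.43 0.43] M [ 0.135  0.318 -0.003] P [ 0.4973 -0.0975  0.3165] sdmm [0.05 0.03 0.22] open 0.999
Fz [-0.04, -0.68, -0.48, 0.31, 0.47, 0.58, 0.76, -0.04, 0.19, 0.35]
z [317.0, 316.6, 316.4, 316.3, 316.3, 316.3, 316.4, 316.5, 316.6, 316.8]
[[-0.814, 0.297, 0.5], [0.232, 0.954, -0.191], [-0.533, -0.039, -0.845]]
scene tilt [ 1.  -1.3]
scene [234. 151.] 222 [ 0.242 -0.58   0.055] changed px 106
scene [190. 178.] 504 [ 0.461 -0.58   0.051] changed px 197
scene [264. 200.] 656 [ 0.369 -0.271  0.058] changed px 249
scene [142. 206.] 709 [ 0.674 -0.581  0.052] changed px 223
scene [186. 250.] 961 [ 0.689 -0.316  0.026] changed px 460
scene [319. 239.] 230 [ 0.362 -0.019  0.028] changed px 73
scene [351. 315.] 3192 [0.538 0.265 0.044] changed px 3192
scene [432. 346.] 1017 [0.473 0.495 0.047] changed px 126
side tilt [1.2 1.4]
side [252. 202.] 878 [0.472 0.489 0.045] changed px 519
side [302. 248.] 3474 [0.526 0.243 0.043] changed px 3474
side [289. 343.] 280 [ 0.362 -0.028  0.03 ] changed px 53
side [470. 397.] 2363 [ 0.673 -0.341  0.022] changed px 294
side [338. 427.] 1920 [ 0.353 -0.295  0.064] changed px 199
side [569. 473.] 338 [ 0.721 -0.587  0.065] changed px 33
40 scene ptr deg 119.1 -> mm 24.3 29 [  6.6 413.8] [ 39.  399.7]
40 side ptr deg 119.9 -> mm 24.5 26 [ 12.2 415.4] [ 43.  397.9]
```

View pics/z40.png

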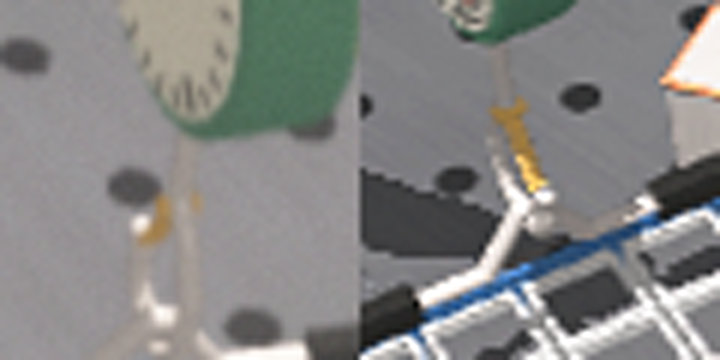

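View pics/scene40.png

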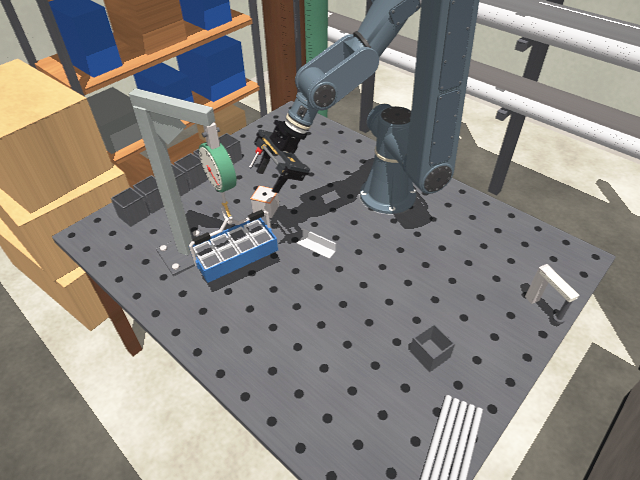

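The zoomed views show the bar in the bowl, with the brass latch running from neck to tip and shut: scene zoom (505,105) to (540,190), side zoom (190,200) to (145,230). The tote is level to about 1° and the pointer is constant. In the full scene view the box, angle and tube sit at their starting pixels: (264,200), (317,243) and (432,348).

```bash
python3 -c "
from rig import bot
print(bot.hand_in()); print(bot.read_state()['time_s'])"
```

```text
the job is handed in; nothing more can be done
None
the job is handed in; nothing more can be done
```

The blue tote is hanging from the scale hook with the latch shut behind its handle, and I handed the job in at about 28 s of the 53 s. No verdict came back.

**How it went:** I gripped one sleeve, lifted the tote and brought the kink over the tip and past the latch. I then eased the weight onto the scale until the wrist force was about zero, and loosened the fingers in small steps before opening and backing away.

**Last checks:**
- **Reading:** the pointer stood still at about 119–120°. That is about 24.4 mm of hook travel, or 0.39–0.40 kg.
- **Tote:** level within about 1.5°, with no change between pictures.
- **Latch:** it looked shut in both camera views, with the bar in the bowl.
- **Other parts:** the box, angle and tube sit at their starting pixels by eye. An automatic depth comparison did flag changed pixels on them, most on the tube in the side view (519 of 878). I put that down to depth noise and shadow and did not check it further.

**What went wrong or disagreed:**
- **Tilt in the grip:** the sleeve turned between the pads, and the tote was up to about 15° off level when the scale took its weight. I levelled it in the hook with a light grip before letting go.
- **Wrist near its limits:** the wrist came close to its range limits during the lowering (last joint at −163.52° of −163.58°). There the tool jumped about 25 mm with the bar already in the hook.
- **Sideways force:** the handle pressed sideways on the hook with up to about 6 N, against the 20 N limit.
- **Camera offset:** the two cameras disagreed by 4–8 mm in y, so I used their average.

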